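# Save the cut hexagons and wipe the offcuts off a tilted cutting board

## Robot

A 6-joint arm with a two-finger parallel gripper is mounted at the origin on the work surface. World frame = base frame: x ahead of the robot, y to its left, z up, the work surface at z = 0. Lengths are in m, angles in rad, forces in N, time in s.
With the tool pointing down it reaches from about 0.35 to 0.975 m from the base axis. Payload 4.9 kg.
Tool frame: the origin (TCP) lies at the very end of the fingers, on their centre line; the grasp point (between the pads) lies 19 mm behind it (manip.hold_point_z is the distance from the TCP to the grasp point, in m); z points along the fingers, y is the direction in which the jaws open and shut (so a half turn about z gives the same grasp; the last joint's range is limited). The gripper opens to 85 mm and grips with 20 to 120 N. Pads are 22 mm wide; open, the fingers measure 114 mm over their backs; the gripper's body (76 mm by 85 mm) begins 54 mm behind the grasp point. The pads swing forward as they close: fully open they stand 13 mm farther back than shut.
Start: joints at [0.984, 0.053, 1.613, -0, 1.476, -0.119], TCP at [0.282, 0.558, 0.231] pointing down, gripper open.
Joint ranges: [-3.01, 3.01], [-1.01, 2.22], [0.06, 2.58], [-1.02, 4.17], [0.09, 2.62], [-3.14, 3.14]. Speed limits (rad/s): [2.57, 2.57, 3.14, 3.14, 3.14, 3.14].

## Interface

Orientations are given as a unit quaternion [w, x, y, z].
In Python, from plant import manip gives the robot as it stands. The module is installed in compiled form; this text tells all that it offers.
- The arm moves only by the shell command python3 -m creep 'ROWS'. ROWS is JSON, a list of rows, each a list of 7 numbers: the turn, a rotation vector about the tool's x, y, z in degrees, then the shift along the tool's x, y, z in m, then the opening, from 0 (shut) to 1 (fully open). In form: [[ax, ay, az, tx, ty, tz, jaw], ...]. A call has 1 to 20 rows; each row shifts and turns the commanded pose from where the row before left it, along the tool's axes as they then stand; what a row does not reach is not made up. A row lasts 1/12 s, in which the tool goes at most 41.7 mm and 7.16 degrees, less where a joint would pass 70% of its speed; a pose out of reach is approached as far as the arm can. A call is refused whole if a number of a shift passes 0.0417 or a number of a turn 7.16, either way. A call with a gripper value outside its range is refused whole. The fingers move at their own pace and stop on an object; the grip force is fixed at half the most. Time passes only in rows, so rows that do not move let the fingers close. It gives the time, the measured TCP pose, the force and the opening at its end, in the units of the state.
- manip.state(): the state, without advancing time (a new reading comes with each control period).
- manip.grab_frame(name): name is "scene" or "top" or "wrist"; returns the picture (400x640x3 uint8, blue, green, red); there is no depth.
- manip.get_calibration(name): a dict with "fx", "fy", "cx", "cy" (pixels), "xyz" and "attitude" of the camera in the world. Camera axes: x right, y down, z forward; pixel columns grow to the right and rows downward; lengths in m; the calibration is good to about 2 mm. The wrist camera is an equidistant fisheye: a pixel r from the principal point sees the ray r / f radians off the axis. A picture is of the moment at which its call begins: read the wrist's pose just before it. get_calibration takes no time and is no camera call; for the wrist camera it gives the pose at the moment of the call.
- manip.job_done(): hands the job in, once; it reports no verdict.
Trained networks look in the newest picture that a camera, given by its name, has taken for a name from the list of things; names that differ only in an ending like _2 or _b are one class to them, and where a whole thing is asked for, a point or a joint stands for the part that bears it (a point fixed in the world has none). Each returns a list of dicts, best first, with "confidence" (0 to 1); they miss things now and then, are a little off and sometimes report something else, mostly with a low value. They report only what shows in the picture. A call takes as long as a camera call.
- manip.cut_out(target, camera): "pixels" (400x640 bool, what is visible of it) and "rect" ([left, top, right, bottom] in pixels, round what is visible of it).
The state is a dict: "time": time; "joint_pos": joint angles; "joint_vel": joint speeds; "joint_efforts": joint torques, N m; "tool_pos": TCP position; "tool_rot": TCP orientation; "contact_force": force on the tool from outside, world axes, zero at the start; "ft_torque": the same for the moment, N m; "gripper_width": opening from 0.0 (shut) to 1.0 (fully open).
Only numpy, scipy, OpenCV 4.12 (cv2) and the standard library are available. Lean on these libraries where they do the work, as an engineer would, in place of code of your own. Each camera call takes 0.05 s, during which the arm holds its last target.

## Task

Clear the tilted cutting board: first lift the two finished hexagons off it and lay them flat in the shallow grey tray. Then take the wooden scraper block from the cork mat, set its sole flat on the green cutting mat, wipe the four loose offcuts down the slope over the lower edge into the metal trough with it (do not pick them up with the fingers), and stand the scraper back on the cork mat. Leave the other tools on the table where they are.

Things in the scene. Friction and masses are not known exactly. Their poses are not given: they have to be found in the camera images.
- board: Fixed board with a green, grippy cutting mat, sloping 28 degrees down towards the robot. Origin: middle of the mat's lower edge, on its surface, 75 above the table. x runs up the slope (mat 0 to 214), y along the edge (mat -150 to 150, plywood to 165 each way), z square out of the mat. A clamp bar 4 high lies above x = 228; the lower edge and sides are free. Pieces stay put on the slope.
- trough: Fixed aluminium trough, level, under the board's lower edge; it moves with the board. Origin: centre of its underside, on the table. 84 (x) by 340 (y) outside, walls 3 thick, floor 3, front wall (-x) and ends 45 high, back wall 58 high, in line with the mat's lower edge (mat edge at x = 40, z = 75 here).
- hex_a: Finished piece: regular hexagon of white acrylic, 45 across flats, 52 across corners, 8 thick, 16 g. Origin: centre of the underside, z out of the face. Flats face its x axis and every 60 degrees from it. It starts flat on the mat.
- hex_b: The other finished hexagon, the same as hex_a.
- chip_trapeze: offcut of the same white acrylic, 8 thick, trapezium with parallel sides of 44 and 28 (along x), 32 apart. Origin: centroid of the underside, z out of the face. It starts loose on the mat, any way round.
- chip_strip: offcut of the same white acrylic, 8 thick, rectangle 24 (x) by 48 (y). Origin: centroid of the underside, z out of the face. It starts loose on the mat, any way round.
- chip_triangle: offcut of the same white acrylic, 8 thick, right triangle with legs of 50 (along x) and 44 (along y), the right angle at its -x, -y corner. Origin: centroid of the underside, z out of the face. It starts loose on the mat, any way round.
- chip_slant: offcut of the same white acrylic, 8 thick, parallelogram with sides of 40 along x, 26 apart, 52 from end to end. Origin: centroid of the underside, z out of the face. It starts loose on the mat, any way round.
- scraper: Loose wooden block, about 160 g: base 50 (x) by 150 (y) by 20 high, flat black sole; on it a rib 24 thick (x) by 110 (y), 20 to 64 above the sole, flat faces to pinch across x. Origin: centre of the sole, z up. Stands on the cork mat, its y roughly along the cork mat's x. With the sole under 4 off the cutting mat its long side pushes offcuts; two strokes cover them.
- cork_mat: Fixed cork mat on the table, 200 (x) by 100 (y) by 4 thick, the scraper's place. Origin: centre of its underside. It lies to one side of the board, either left or right.
- tray: Fixed shallow open tray of grey plastic, 200 (x) by 130 (y) by 20 high outside, walls and floor 4 thick. Origin: centre of its underside, on the table. It lies on the other side of the board from the cork mat.
- rotary_cutter: Bystander: a rotary cutter with a yellow handle, 150 long, lying flat; leave it alone.
- ruler: Bystander: a clear acrylic ruler, 240 by 50; leave it alone.
- thread_cone: Bystander: a cone of thread, 98 high; leave it alone.
- pin_dish: Bystander: a steel pin dish, 84 across; leave it alone.
- tape_measure: Bystander: a round white tape measure, 54 across; leave it alone.
- scoring_knife: Bystander: a scoring knife, 170 long; leave it alone.
- pattern_weight: Bystander: a steel pattern weight with a knob, 60 across, 35 high; leave it alone.

How it is judged:
By the outcome, as a careful person would: the job done as asked, in the order asked, and still so for the second after the job is handed in, with the robot touching nothing.
It also fails if it takes over 72 s, if anything falls off the work surface, if the arm or the gripper's body presses on something with over 40 N, if the wrist force passes 120 N, or if a joint passes its speed limit or range.

## Working session

There is one attempt and no reset: what is moved stays moved. The work goes in short steps, Python scripts to look and compute and a shell command to move; the robot and the scene stay as the last step left them, time stands still between calls to the robot, and variables do not carry over. Pictures are saved under pics/ and viewed, and the job is handed in when it is done.

```bash
mkdir -p pics; ls; python3 - <<'E'
from plant import manip
import cv2
print(manip.state()); print(manip.hold_point_z)
for n in ["scene","top","wrist"]:
    print(n,manip.get_calibration(n))
    f=manip.grab_frame(n); cv2.imwrite(f"pics/{n}0.png",f)
print(manip.state()['time'])
E
```

```text
pics
{'time': 0.0, 'joint_pos': array([ 9.84016009e-01,  5.33497290e-02,  1.61430985e+00, -2.00368689e-05,
        1.47598269e+00, -1.18953494e-01]), 'joint_vel': array([-0.00243472,  0.00113112, -0.00112391,  0.00186163, -0.00147936,
       -0.0015235 ]), 'joint_efforts': array([-5.65996088e-04, -3.93687129e+01, -3.70170379e+01, -1.24251210e-04,
        7.03686746e-03, -3.35968565e-06]), 'tool_pos': array([0.2814721 , 0.55733002, 0.23005796]), 'tool_rot': array([-3.44804579e-04,  2.31785072e-01,  9.72766483e-01, -9.65110896e-04]), 'contact_force': array([ 0.56527533, -0.05452757, -0.7146557 ]), 'ft_torque': array([-0.03274713,  0.03133577,  0.02521226]), 'gripper_width': 1.0017619162891513}
0.0187
scene {'fx': 387.2202806163659, 'fy': 387.2202806163659, 'cx': 315.9851231989981, 'cy': 195.3764252515774, 'xyz': array([ 1.05078503, -0.20130246,  0.86785905]), 'attitude': array([-0.26730199,  0.76763749,  0.54914273, -0.1942282 ])}
top {'fx': 369.8558187211589, 'fy': 369.8558187211589, 'cx': 318.18746186584383, 'cy': 201.411064825179, 'xyz': array([ 0.36649877, -0.01358178,  1.04589077]), 'attitude': array([ 0.05705801, -0.69671388,  0.71416554, -0.03607945])}
wrist {'fx': 309.70691628693146, 'fy': 309.70691628693146, 'cx': 317.33214992469783, 'cy': 196.2511908454693, 'xyz': array([0.2070759 , 0.59610776, 0.37246348]), 'attitude': array([0.14132262, 0.83958311, 0.51743455, 0.08596283])}
0.15
```

View pics/top0.png

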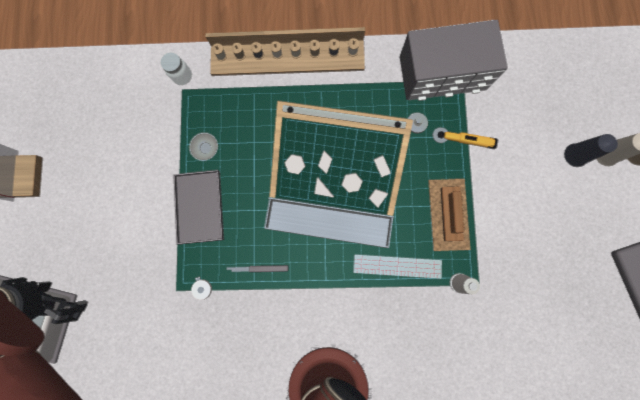

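View pics/scene0.png

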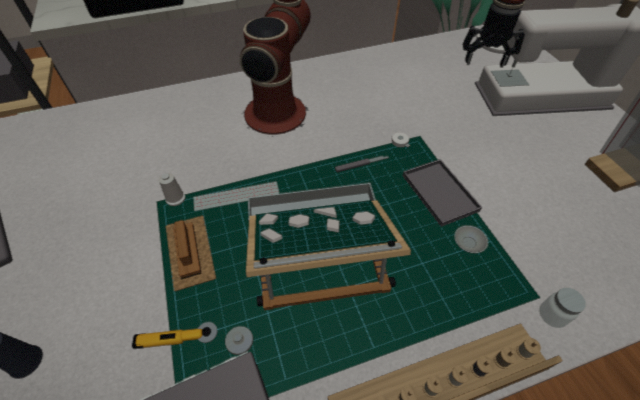

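View pics/wrist0.png

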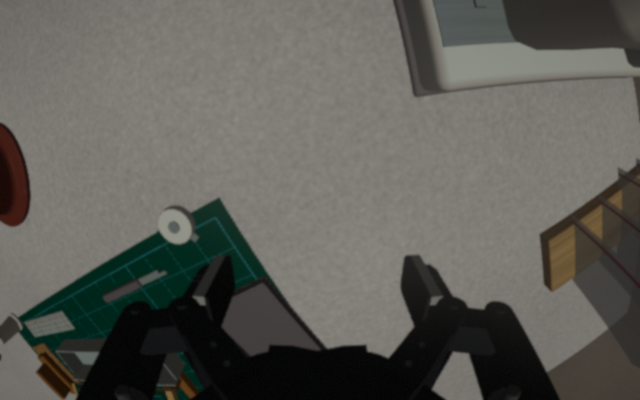

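```bash
cat > h.py <<'E'
import numpy as np, cv2
from scipy.spatial.transform import Rotation as R
def Rq(q): q=np.asarray(q); return R.from_quat([q[1],q[2],q[3],q[0]])
def proj(c,P):
    P=np.atleast_2d(P); p=Rq(c['attitude']).inv().apply(P-c['xyz'])
    return np.c_[c['fx']*p[:,0]/p[:,2]+c['cx'],c['fy']*p[:,1]/p[:,2]+c['cy']]
def rays(c,uv):
    uv=np.atleast_2d(uv).astype(float)
    d=np.c_[(uv[:,0]-c['cx'])/c['fx'],(uv[:,1]-c['cy'])/c['fy'],np.ones(len(uv))]
    return Rq(c['attitude']).apply(d)
def onplane(c,uv,n,p0):
    d=rays(c,uv); t=((p0-c['xyz'])@n)/(d@n); return c['xyz']+d*t[:,None]
def onz(c,uv,z): return onplane(c,uv,np.array([0,0,1.]),np.array([0,0,z]))
E
python3 - <<'E'
from plant import manip
import numpy as np,cv2,pickle
out={}
for cam in ["top","scene"]:
    f=manip.grab_frame(cam)
    for t in ["board","trough","hex_a","chip_trapeze","chip_strip","chip_triangle","chip_slant","scraper","cork_mat","tray"]:
        r=manip.cut_out(t,cam)
        out[cam,t]=[(d['confidence'],d['pixels'],d['rect']) for d in r]
        print(cam,t,[(round(d['confidence'],2),d['pixels'].sum(),list(map(int,d['rect']))) for d in r])
    out[cam,'img']=f; out[cam,'cal']=manip.get_calibration(cam)
    cv2.imwrite(f"pics/{cam}_z.png",cv2.resize(f[90:260,170:490] if cam=="top" else f[170:320,150:500],None,fx=2.5 if cam=="top" else 2.28,fy=2.5 if cam=="top" else 2.28,interpolation=cv2.INTER_CUBIC))
pickle.dump(out,open('m0.pkl','wb'))
print(manip.state()['time'])
E
```

```text
top board [(0.75, np.int64(15770), [261, 100, 413, 246])]
top trough [(0.62, np.int64(3996), [263, 199, 391, 247]), (0.16, np.int64(622), [190, 131, 216, 161])]
top hex_a [(0.75, np.int64(239), [342, 172, 362, 192]), (0.61, np.int64(293), [281, 155, 306, 172])]
top chip_trapeze [(0.77, np.int64(153), [371, 191, 386, 203])]
top chip_strip [(0.55, np.int64(194), [377, 156, 392, 177])]
top chip_triangle [(0.51, np.int64(159), [313, 181, 331, 194])]
top chip_slant [(0.54, np.int64(165), [321, 153, 329, 175])]
top scraper [(0.28, np.int64(181), [320, 153, 335, 171])]
top cork_mat [(0.67, np.int64(1470), [429, 178, 470, 247])]
top tray [(0.97, np.int64(3383), [169, 168, 227, 245])]
scene board [(0.69, np.int64(12045), [246, 182, 406, 308])]
scene trough [(0.62, np.int64(2323), [247, 183, 376, 213]), (0.25, np.int64(209), [354, 209, 374, 223])]
scene hex_a [(0.67, np.int64(244), [350, 210, 372, 225]), (0.46, np.int64(188), [288, 219, 307, 227])]
scene chip_trapeze [(0.72, np.int64(192), [391, 132, 409, 147]), (0.7, np.int64(113), [260, 213, 274, 220]), (0.54, np.int64(12523), [244, 182, 408, 308])]
scene chip_strip [(0.65, np.int64(158), [260, 230, 281, 241])]
scene chip_triangle [(0.67, np.int64(147), [314, 207, 336, 215])]
scene chip_slant []
scene scraper [(0.93, np.int64(1154), [173, 222, 198, 282]), (0.53, np.int64(2862), [402, 158, 480, 227])]
scene cork_mat [(0.82, np.int64(1622), [161, 215, 214, 292]), (0.45, np.int64(2729), [405, 159, 482, 227])]
scene tray [(0.85, np.int64(2841), [401, 159, 482, 228]), (0.69, np.int64(726), [452, 226, 487, 250])]
1.25
```

View pics/top_z.png

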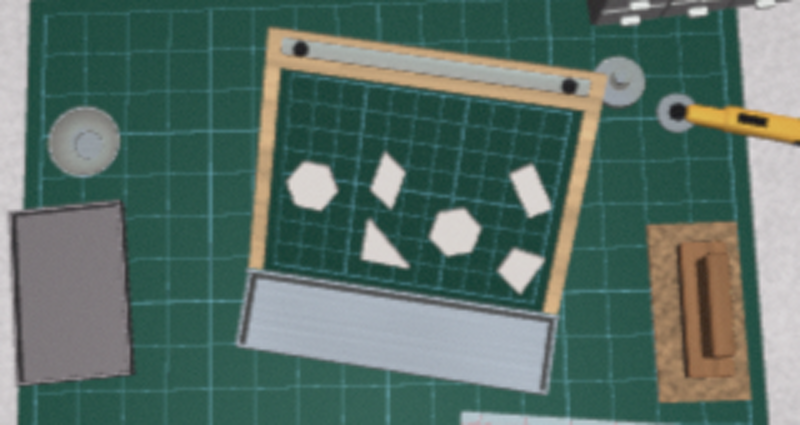

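View pics/scene_z.png

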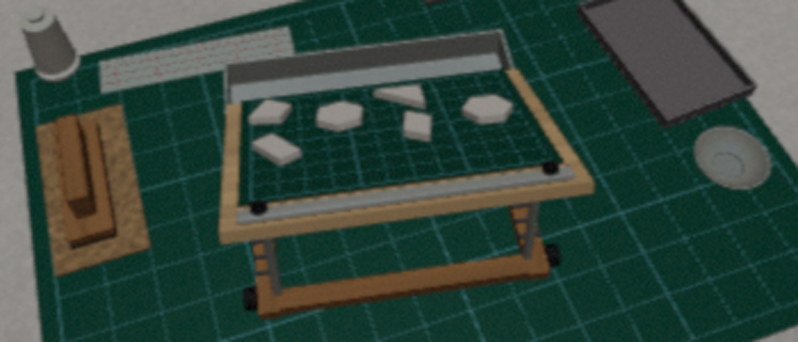

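```bash
cat >> h.py <<'E'
A=np.radians(28)
def board_T(x,y,yaw):
    "board: pose of mat frame; x,y world of origin, yaw; returns R(3x3), p"
    Rz=R.from_euler('z',yaw).as_matrix()
    B=np.array([[np.cos(A),0,-np.sin(A)],[0,1,0],[np.sin(A),0,np.cos(A)]])
    return Rz@B, np.array([x,y,0.075])
def trough_pts(x,y,yaw,P):
    Rz=R.from_euler('z',yaw).as_matrix()
    return (np.atleast_2d(P)-[0.040,0,0])@Rz.T+[x,y,0]
E
cat > fit.py <<'E'
from h import *; import pickle
from scipy.optimize import least_squares
m=pickle.load(open('m0.pkl','rb'))
T=m['top','cal'];S=m['scene','cal']
t=lambda u,v:(u/2.5+170-.3,v/2.5+90-.3)
s=lambda u,v:(u/2.28+150-.3,v/2.28+170-.3)
obs=[('top','tr',(-.042,.17,.045),t(238,345)),('top','tr',(-.042,-.17,.045),t(547,392)),
('top','b',(.214,.15,0),t(282,68)),('top','b',(.214,-.15,0),t(583,112)),('top','b',(0,.165,0),t(251,268)),('top','b',(0,-.165,0),t(556,315)),
('scene','tr',(-.042,-.17,.045),s(226,65)),('scene','tr',(-.042,.17,.045),s(501,31)),
('scene','b',(.214,-.15,0),s(243,203)),('scene','b',(.214,.15,0),s(556,165))]
def pred(q):
    o=[]
    Rb,p=board_T(*q)
    for c,k,P,uv in obs:
        X=Rb@np.array(P)+p if k=='b' else trough_pts(*q,P)[0]
        o.append(proj(m[c,'cal'],X)[0])
    return np.array(o)
uv=np.array([o[3] for o in obs])
r=least_squares(lambda q:(pred(q)-uv).ravel(),[.45,0,0],loss='soft_l1')
print(r.x,np.degrees(r.x[2])); print(np.round(pred(r.x)-uv,1))
q=r.x; Rb,p=board_T(*q)
# white pieces
for c in ['top','scene']:
    img=m[c,'img'].astype(int); 
    poly=proj(m[c,'cal'],(Rb@np.array([[0,-.15,.004],[.214,-.15,.004],[.214,.15,.004],[0,.15,.004]]).T).T+p)
    M=np.zeros(img.shape[:2],np.uint8); cv2.fillPoly(M,[poly.astype(int)],1)
    w=((img.min(2)>(115 if c=='top' else 120))&(M>0)).astype(np.uint8)
    n,l,st,ce=cv2.connectedComponentsWithStats(w)
    for i in range(1,n):
        if st[i,4]<40: continue
        X=onplane(m[c,'cal'],ce[i],Rb[:,2],p+Rb[:,2]*.008)
        cn=cv2.findContours((l==i).astype(np.uint8),0,2)[0][0][:,0]
        b=(onplane(m[c,'cal'],cn,Rb[:,2],p+Rb[:,2]*.008)-p)@Rb
        print(c,st[i],'uv',ce[i].round(1),'mat',((X-p)@Rb*1e3).round(1)[0])
# rects on table
def rect(pts): 
    (cx,cy),(w,h),a=cv2.minAreaRect((pts[:,:2]*1e3).astype(np.float32)); return np.round([cx,cy,w,h,a],1)
for k,z,cams in [('tray',.02,['top','scene']),('cork_mat',.004,['top','scene'])]:
    for c in cams:
        px=m[c,k][0][1].astype(np.uint8); cn=max(cv2.findContours(px,0,2)[0],key=len)[:,0]
        print(k,c,rect(onz(m[c,'cal'],cn,z)))
# zoomed picks
print('cork',onz(T,[t(648,225),t(738,223),t(750,400),t(661,403)],.004).round(3)[:,:2])
print('tray',onz(T,[t(10,212),t(122,202),t(132,375),t(19,384)],.02).round(3)[:,:2])
print('rib top',onz(T,[t(708,253),t(727,253),t(733,355),t(705,358)],.068).round(3)[:,:2])
print('scr base',onz(T,[t(679,244),t(725,240),t(733,375),t(687,378)],.024).round(3)[:,:2])
print('rib top s',onz(S,[s(58,118),s(78,115),s(97,212),s(76,217)],.068).round(3)[:,:2])
v=cv2.resize(m['top','img'],None,fx=1,fy=1).copy()
E
python3 fit.py
```

```text
[ 0.48260952 -0.01854714 -0.1803578 ] -10.333740641943644
[[-0.8 -0.3]
 [ 0.3  0.6]
 [-0.5 -0.5]
 [ 1.1 -0.8]
 [-0.8 -0.4]
 [ 0.7 -0.1]
 [-1.3 -1.6]
 [ 0.4 -1. ]
 [-3.1  0.4]
 [ 3.5 -1.8]]
top [318 151  14  22 183] uv [324.6 161.8] mat [118.4  30.8   8. ]
top [285 155  20  19 287] uv [294.4 163.9] mat [101.4 106.1   8. ]
top [374 156  17  21 211] uv [381.9 165.9] mat [ 129.3 -111.6    8. ]
top [342 173  20  20 289] uv [351.5 182.4] mat [ 75.5 -44.2   8. ]
top [315 178  19  19 181] uv [321.6 188.8] mat [46.3 29.1  8. ]
top [369 189  19  18 198] uv [377.6 196.9] mat [  47.4 -116.     8. ]
scene [317 208  18   6  65] uv [327.3 210.2] mat [48.3 28.3  8. ]
scene [354 212  20  10 137] uv [363.6 216.4] mat [104.1 105.4   8. ]
scene [260 214  16   8  83] uv [268. 218.] mat [  51.5 -116.8    8. ]
scene [290 215  18  10 134] uv [298.6 219.4] mat [ 78.6 -45.1   8. ]
scene [328 219  10  10  80] uv [332.6 223.6] mat [120.5  29.3   8. ]
scene [262 229  18  11 103] uv [270.7 233.9] mat [ 132.3 -111.9    8. ]
tray top [498.1 355.6 205.4 138.4   4.2]
tray scene [504.2 348.9 208.9 142.7   4.3]
cork_mat top [ 4.596e+02 -3.487e+02  1.998e+02  1.037e+02  3.000e-01]
cork_mat scene [ 460.9 -350.3  204.8  105.5    0.7]
cork [[ 0.559 -0.3  ]
 [ 0.558 -0.401]
 [ 0.359 -0.399]
 [ 0.358 -0.302]]
tray [[0.592 0.427]
 [0.6   0.298]
 [0.403 0.284]
 [0.396 0.411]]
rib top [[ 0.515 -0.343]
 [ 0.514 -0.363]
 [ 0.407 -0.362]
 [ 0.404 -0.333]]
scr base [[ 0.533 -0.327]
 [ 0.536 -0.378]
 [ 0.387 -0.376]
 [ 0.385 -0.326]]
rib top s [[ 0.41  -0.361]
 [ 0.413 -0.34 ]
 [ 0.541 -0.336]
 [ 0.54  -0.357]]
```

```bash
sed -i "/(.214,-.15,0),s(243/d; s/s(501,31)),/s(501,31))]/" fit.py; sed -n 8,16p fit.py; cat >> h.py <<'E'
def Tm(Rm,p): T=np.eye(4); T[:3,:3]=Rm; T[:3,3]=p; return T
def cur():
    from plant import manip
    s=manip.state(); return Tm(Rq(s['tool_rot']).as_matrix(),s['tool_pos']),s
def tool(zdir,ydir):
    z=np.array(zdir,float); z/=np.linalg.norm(z); y=np.array(ydir,float); y-=z*(y@z); y/=np.linalg.norm(y)
    return np.c_[np.cross(y,z),y,z]
from scipy.linalg import logm,expm
def plan(T0,T1,N,name=''):
    X=np.real(logm(np.linalg.inv(T0)@T1))/N; D=expm(X)
    rv=np.degrees(R.from_matrix(D[:3,:3]).as_rotvec()); t=D[:3,3]
    zs=[];T=T0.copy()
    Dr=Tm(R.from_rotvec(np.radians(rv.round(2))).as_matrix(),t.round(4))
    pts=[]
    for i in range(N): T=T@Dr; pts.append(T[:3,3].copy())
    e=np.linalg.inv(T)@T1
    print(name,f'N={N} row',list(rv.round(2)),list(t.round(4)),'|r|%.2f |t|%.1fmm'%(np.linalg.norm(rv),1e3*np.linalg.norm(t)),'minz %.3f'%min(p[2] for p in pts),'resid mm',(e[:3,3]*1e3).round(1))
    return T
E
python3 fit.py | head -9
```

```text
('top','b',(.214,.15,0),t(282,68)),('top','b',(.214,-.15,0),t(583,112)),('top','b',(0,.165,0),t(251,268)),('top','b',(0,-.165,0),t(556,315)),
('scene','tr',(-.042,-.17,.045),s(226,65)),('scene','tr',(-.042,.17,.045),s(501,31))]
def pred(q):
    o=[]
    Rb,p=board_T(*q)
    for c,k,P,uv in obs:
        X=Rb@np.array(P)+p if k=='b' else trough_pts(*q,P)[0]
        o.append(proj(m[c,'cal'],X)[0])
    return np.array(o)
[ 0.48251973 -0.01852297 -0.17838341] -10.220616296018987
[[-0.8 -0.2]
 [ 0.3  0.5]
 [-0.7 -0.4]
 [ 0.9 -0.9]
 [-0.8 -0.2]
 [ 0.7 -0.2]
 [-1.4 -1.5]
 [ 0.3 -1.1]]
```

```bash
cat >> h.py <<'E'
BQ=(0.4825,-0.0185,np.radians(-10.25))
Rb,pb=board_T(*BQ)
def mat2w(P): return (Rb@np.atleast_2d(np.array(P,float)).T).T+pb
def matpose(x,y,z,jaw_deg):
    "TCP pose square to mat; jaw_deg: tool y direction in mat frame, from mat x"
    a=np.radians(jaw_deg); return Tm(tool(-Rb[:,2],Rb@[np.cos(a),np.sin(a),0]),mat2w([x,y,z])[0])
E
python3 - <<'E'
from h import *
T,s=cur()
plan(T,matpose(.08,-.05,.16,0),18)
E
```

```text
N=18 row [np.float64(-1.34), np.float64(-1.0), np.float64(3.99)] [np.float64(-0.038), np.float64(-0.008), np.float64(-0.0011)] |r|4.33 |t|38.9mm minz 0.232 resid mm [-0.1 -0.4  0.7]
```

```bash
python3 -m creep '[[-1.34,-1,3.99,-0.038,-0.008,-0.0011,1],[-1.34,-1,3.99,-0.038,-0.008,-0.0011,1],[-1.34,-1,3.99,-0.038,-0.008,-0.0011,1],[-1.34,-1,3.99,-0.038,-0.008,-0.0011,1],[-1.34,-1,3.99,-0.038,-0.008,-0.0011,1],[-1.34,-1,3.99,-0.038,-0.008,-0.0011,1],[-1.34,-1,3.99,-0.038,-0.008,-0.0011,1],[-1.34,-1,3.99,-0.038,-0.008,-0.0011,1],[-1.34,-1,3.99,-0.038,-0.008,-0.0011,1],[-1.34,-1,3.99,-0.038,-0.008,-0.0011,1],[-1.34,-1,3.99,-0.038,-0.008,-0.0011,1],[-1.34,-1,3.99,-0.038,-0.008,-0.0011,1],[-1.34,-1,3.99,-0.038,-0.008,-0.0011,1],[-1.34,-1,3.99,-0.038,-0.008,-0.0011,1],[-1.34,-1,3.99,-0.038,-0.008,-0.0011,1],[-1.34,-1,3.99,-0.038,-0.008,-0.0011,1],[-1.34,-1,3.99,-0.038,-0.008,-0.0011,1],[-1.34,-1,3.99,-0.038,-0.008,-0.0011,1],[0,0,0,0,0,0,0.75]]'
python3 - <<'E'
from h import *; from plant import manip
T,s=cur(); G=matpose(.08,-.05,.16,0)
plan(T,G,1); print(s['joint_pos'].round(2))
c=manip.get_calibration('wrist'); f=manip.grab_frame('wrist'); cv2.imwrite('pics/w1.png',f)
import pickle; pickle.dump((c,f),open('w1.pkl','wb'))
E
```

```text
time: 2.83
tool_pos: [0.4671, -0.0725, 0.2539]
tool_rot: [0.188, 0.748, 0.618, 0.154]
contact_force: [-0.8, -0.0, -0.2]
gripper_width: 0.883
 N=1 row [np.float64(0.13), np.float64(0.4), np.float64(-0.48)] [np.float64(0.0059), np.float64(0.0009), np.float64(0.0005)] |r|0.64 |t|6.0mm minz 0.254 resid mm [ 0. -0.  0.]
[-0.36 -0.72  2.23  0.08  1.15 -0.18]
```

View pics/w1.png

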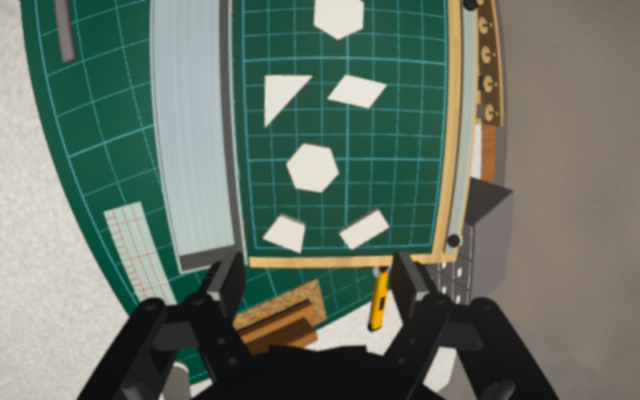

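```bash
cat >> h.py <<'E'
def frays(c,uv):
    uv=np.atleast_2d(uv).astype(float); d=(uv-[c['cx'],c['cy']])/c['fx']; r=np.linalg.norm(d,axis=1)+1e-12
    v=np.c_[d/r[:,None]*np.sin(r)[:,None],np.cos(r)]
    return Rq(c['attitude']).apply(v)
def fonmat(c,uv,h,Rb=Rb,pb=pb):
    d=frays(c,uv); n=Rb[:,2]; t=((pb+n*h-c['xyz'])@n)/(d@n); return (c['xyz']+d*t[:,None]-pb)@Rb
def pieces(c,f,thr=150,umax=470,vmax=255):
    w=(f.min(2)>thr).astype(np.uint8)
    n,l,st,ce=cv2.connectedComponentsWithStats(w); out=[]
    for i in range(1,n):
        if st[i,4]<200 or st[i,4]>8000: continue
        cn=max(cv2.findContours((l==i).astype(np.uint8),0,1)[0],key=len)[:,0]
        b=fonmat(c,cn,.008)[:,:2]*1e3
        m=cv2.moments(b.astype(np.float32).reshape(-1,1,2)); 
        if m['m00']==0: continue
        ctr=np.array([m['m10'],m['m01']])/m['m00']
        if not(-20<ctr[0]<235 and abs(ctr[1])<190): continue
        # support along directions
        out.append((st[i],ctr,b,abs(m['m00'])))
    return out
def hexang(b):
    best=None
    for a in np.arange(0,60,.5):
        w=[np.ptp(b@[np.cos(np.radians(a+k)),np.sin(np.radians(a+k))]) for k in (0,60,120)]
        if best is None or sum(w)<best[0]: best=(sum(w),a,np.round(w,1))
    return best[1:]
E
python3 - <<'E'
from h import *; import pickle
c,f=pickle.load(open('w1.pkl','rb'))
for st,ctr,b,a in pieces(c,f):
    print(st,ctr.round(1),'area',round(a),'x',b[:,0].min().round(1),b[:,0].max().round(1),'y',b[:,1].min().round(1),b[:,1].max().round(1),hexang(b))
# mat edges at several rows
for v in (80,140,200):
    for u in (228,233,238,243,248,440,450,460): print(v,u,fonmat(c,(u,v),0)[0,:2].round(3)*1e3, f[v,u])
print('ply side',fonmat(c,[(255,265),(430,265)],0)*1e3)
E
python3 - <<'E'
import cv2
f=cv2.imread('pics/w1.png'); cv2.imwrite('pics/w1z.png',cv2.resize(f[0:280,220:480],None,fx=2.1,fy=2.1,interpolation=cv2.INTER_CUBIC))
E
```

```text
[ 314    0   50   39 1617] [100.8 102.9] area 1453 x 77.8 123.7 y 81.2 120.2 (np.float64(56.0), array([45.7, 44.3, 45.3]))
[ 450   11   25  223 2237] [233.8   0.7] area 2642 x 227.4 240.4 y -119.4 122.3 (np.float64(0.0), array([ 12.9, 212.4, 214. ]))
[ 265   75   46   51 1247] [45.6 29.6] area 1061 x 30.3 73.8 y -1.2 46.7 (np.float64(16.5), array([54.7, 54.6, 32.2]))
[ 328   75   58   33 1182] [117.5  30.5] area 1014 x 90.4 144.4 y 15.4 45.6 (np.float64(18.0), array([55.9, 26.5, 36.7]))
[ 287  144   51   48 1794] [ 74.8 -44.4] area 1710 x 50.3 99.3 y -68.1 -20.4 (np.float64(18.5), array([45.1, 45.7, 45.4]))
[340 211  49  38 923] [ 128.9 -111.9] area 1105 x 103.4 154.8 y -133.6 -90.4 (np.float64(4.0), array([51.8, 50.9, 24.7]))
[264 216  41  36 926] [  46.3 -115.7] area 1105 x 22.1 65.6 y -136.6 -95.1 (np.float64(6.5), array([44.8, 32.8, 45. ]))
80 228 [-7. 45.] [105 107 102]
80 233 [-2. 44.] [100 110  74]
80 238 [ 3. 44.] [66 80 38]
80 243 [ 8. 44.] [118 120  56]
80 248 [13. 43.] [64 79 34]
80 440 [204.  46.] [70 88 39]
80 450 [215.  47.] [106 167 202]
80 460 [227.  48.] [ 92 136 162]
140 228 [-10. -16.] [84 89 86]
140 233 [ -5. -16.] [173 173 160]
140 238 [  1. -16.] [70 83 39]
140 243 [  6. -16.] [67 81 37]
140 248 [ 11. -16.] [90 97 45]
140 440 [207. -16.] [ 86 100  48]
140 450 [219. -15.] [110 176 215]
140 460 [231. -15.] [139 152 149]
200 228 [-16. -80.] [158 163 152]
200 233 [-10. -80.] [82 89 86]
200 238 [ -4. -80.] [163 168 156]
200 243 [  1. -80.] [63 78 33]
200 248 [  7. -80.] [66 79 34]
200 440 [214. -82.] [ 99 156 184]
200 450 [227. -82.] [ 92 136 163]
200 460 [240. -82.] [162 178 171]
ply side [[ 6.91824984e+00 -1.60350293e+02  1.16119524e-13]
 [ 2.14679543e+02 -1.65291618e+02  5.88191113e-14]]
```

View pics/w1z.png

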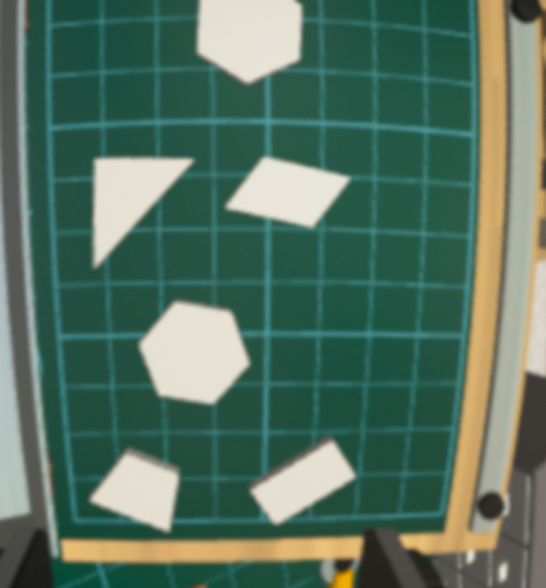

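```bash
python3 - <<'E'
from h import *
T,s=cur()
T=plan(T,matpose(.1008,.1067,.05,-4),6)
plan(T,matpose(.1008,.1067,.0,-4),4)
E
```

```text
N=6 row [np.float64(0.02), np.float64(0.03), np.float64(0.62)] [np.float64(0.0268), np.float64(0.0026), np.float64(0.0184)] |r|0.62 |t|32.6mm minz 0.166 resid mm [0.  0.1 0. ]
 N=4 row [np.float64(0.01), np.float64(0.0), np.float64(-0.01)] [np.float64(0.0), np.float64(0.0), np.float64(0.0125)] |r|0.01 |t|12.5mm minz 0.122 resid mm [0.1 0.1 0. ]
```

```bash
python3 -m creep '[[0.02,0.03,0.62,0.0268,0.0026,0.0184,0.75],[0.02,0.03,0.62,0.0268,0.0026,0.0184,0.75],[0.02,0.03,0.62,0.0268,0.0026,0.0184,0.75],[0.02,0.03,0.62,0.0268,0.0026,0.0184,0.75],[0.02,0.03,0.62,0.0268,0.0026,0.0184,0.75],[0.02,0.03,0.62,0.0268,0.0026,0.0184,0.75],[0,0,0,0,0,0,0.75]]'
python3 - <<'E'
from h import *; from plant import manip
T,s=cur(); 
plan(T,matpose(.1008,.1067,.05,-4),1);plan(T,matpose(.1008,.1067,.0,-4),4); print(s['joint_pos'].round(2))
f=manip.grab_frame('wrist'); cv2.imwrite('pics/w2.png',f)
E
```

```text
time: 3.47
tool_pos: [0.5655, 0.0841, 0.1619]
tool_rot: [0.176, 0.763, 0.601, 0.16]
contact_force: [-0.7, -0.0, -1.1]
gripper_width: 0.749
 N=1 row [np.float64(-0.45), np.float64(-0.33), np.float64(0.68)] [np.float64(-0.0087), np.float64(0.0045), np.float64(-0.0031)] |r|0.88 |t|10.3mm minz 0.166 resid mm [-0. -0. -0.]
 N=4 row [np.float64(-0.11), np.float64(-0.08), np.float64(0.17)] [np.float64(-0.0022), np.float64(0.0012), np.float64(0.0117)] |r|0.22 |t|12.0mm minz 0.122 resid mm [-0.1 -0.1  0.1]
[ 0.07 -0.3   2.11 -0.14  0.87  0.37]
```

View pics/w2.png

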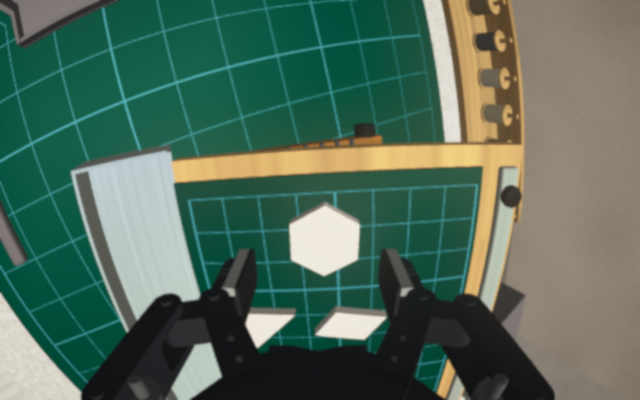

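```bash
python3 -m creep '[[0,0,0,0,0,0,0.75],[0,0,0,0,0,0,0.75]]'
python3 - <<'E'
from h import *; from plant import manip; import pickle
T,s=cur(); 
plan(T,matpose(.1008,.1067,.05,-4),1);plan(T,matpose(.1008,.1067,.0,-4),4)
c=manip.get_calibration('wrist');f=manip.grab_frame('wrist')
for st,ctr,b,a in pieces(c,f): print(st,ctr.round(1),round(a),hexang(b))
E
```

```text
time: 3.68
tool_pos: [0.5662, 0.0793, 0.1677]
tool_rot: [0.18, 0.763, 0.599, 0.163]
contact_force: [-0.3, 0.2, 0.6]
gripper_width: 0.748
 N=1 row [np.float64(0.05), np.float64(-0.24), np.float64(0.4)] [np.float64(-0.0044), np.float64(0.0002), np.float64(0.0013)] |r|0.47 |t|4.7mm minz 0.166 resid mm [-0.  0.  0.]
 N=4 row [np.float64(0.01), np.float64(-0.06), np.float64(0.1)] [np.float64(-0.0011), np.float64(0.0001), np.float64(0.0128)] |r|0.12 |t|12.9mm minz 0.123 resid mm [-0.2 -0.2  0.1]
[494 159  16  20 246] [232.6 145.1] 139 (np.float64(38.5), array([17.2, 12.9, 15.4]))
[ 475  194   31  108 1383] [232.9  78.9] 1090 (np.float64(0.0), array([13.4, 80. , 90.3]))
[ 283  196   69   71 3667] [100.8 106.3] 1753 (np.float64(56.5), array([46.5, 45.5, 45.4]))
[ 311  304   69   28 1300] [117.7  30.5] 1030 (np.float64(18.5), array([55.8, 27. , 37.2]))
[246 306  42  34 801] [52.  32.2] 656 (np.float64(16.0), array([41.7, 42.1, 22.6]))
```

```bash
python3 -m creep '[[0,-0.06,0.1,-0.0011,0.0001,0.0128,0.75],[0,-0.06,0.1,-0.0011,0.0001,0.0128,0.75],[0,-0.06,0.1,-0.0011,0.0001,0.0128,0.75],[0,-0.06,0.1,-0.0011,0.0001,0.0128,0.75],[0,0,0,0,0,0,0.75],[0,0,0,0,0,0,0.75]]'
python3 - <<'E'
from h import *; from plant import manip; import pickle
T,s=cur(); 
plan(T,matpose(.1008,.1063,.0,-4),1)
f=manip.grab_frame('wrist'); cv2.imwrite('pics/w3.png',f)
E
```

```text
time: 4.23
tool_pos: [0.5888, 0.0695, 0.1221]
tool_rot: [0.18, 0.767, 0.595, 0.161]
contact_force: [0.2, -0.0, 1.3]
gripper_width: 0.753
 N=1 row [np.float64(0.01), np.float64(0.08), np.float64(-0.13)] [np.float64(0.0008), np.float64(0.0001), np.float64(-0.0002)] |r|0.15 |t|0.9mm minz 0.122 resid mm [0. 0. 0.]
```

View pics/w3.png

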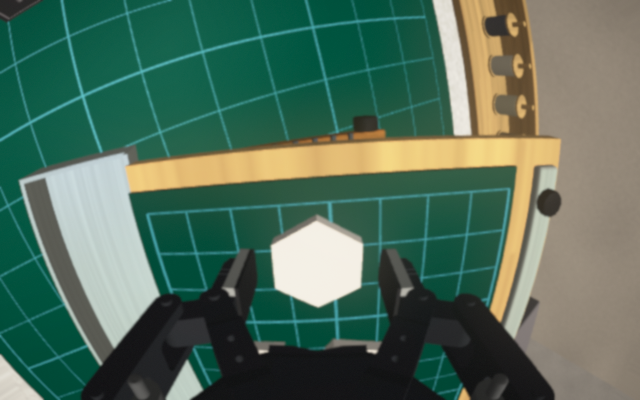

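```bash
python3 -m creep '[[0,0,0,0,0,0,0.4],[0,0,0,0,0,0,0.4],[0,0,0,0,0,0,0.4],[0,0,0,0,0,0,0.4],[0,0,0,0,0,0,0.4],[0,0,0,0,0,0,0.4]]'
python3 - <<'E'
from h import *; from plant import manip
f=manip.grab_frame('wrist'); cv2.imwrite('pics/w4.png',f)
E
```

```text
time: 4.78
tool_pos: [0.5893, 0.0702, 0.1237]
tool_rot: [0.181, 0.766, 0.595, 0.162]
contact_force: [-6.5, -1.0, 6.2]
gripper_width: 0.505
```

View pics/w4.png

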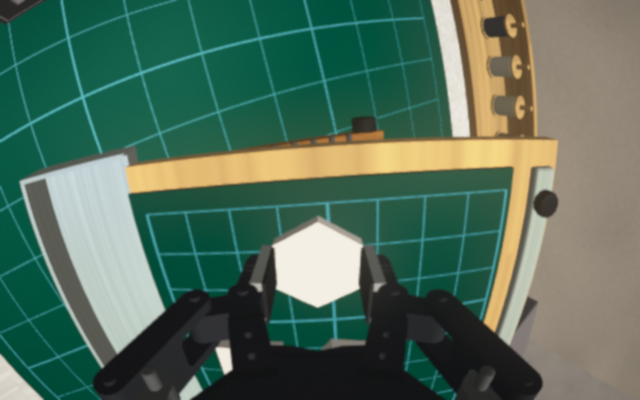

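```bash
cat >> h.py <<'E'
TR=(0.500,0.353,np.radians(4.3))
def traypose(x,y,z,azi):
    Rz=R.from_euler('z',TR[2]).as_matrix(); p=Rz@[x,y,0]+[TR[0],TR[1],0]; p[2]=z
    a=np.radians(azi); return Tm(tool([0,0,-1],[np.cos(a),np.sin(a),0]),p)
E
python3 - <<'E'
from h import *; from plant import manip; import pickle
T,s=cur(); print('mat',(Rb.T@(T[:3,3]-pb)*1e3).round(1))
U=T.copy(); U[:3,3]+=Rb[:,2]*.08
plan(T,U,4)
V=traypose(.045,0,.09,50)
W=plan(U,V,14); print(s['joint_pos'].round(2))
E
```

```text
mat [101.8 106.3   1.1]
 N=4 row [np.float64(0.0), np.float64(-0.0), np.float64(0.0)] [np.float64(-0.0), np.float64(0.0), np.float64(-0.02)] |r|0.00 |t|20.0mm minz 0.141 resid mm [-0.1  0.1  0. ]
 N=14 row [np.float64(1.86), np.float64(1.0), np.float64(-4.5)] [np.float64(0.021), np.float64(0.0032), np.float64(0.008)] |r|4.97 |t|22.7mm minz 0.091 resid mm [-0.3 -0.5  0.6]
[ 0.04 -0.2   2.09 -0.15  0.77  0.38]
```

```bash
python3 - <<'E'
from h import *
T,s=cur(); U=T.copy(); U[:3,3]+=Rb[:,2]*.08
W=plan(U,traypose(.045,0,.12,50),14)
E
```

```text
N=14 row [np.float64(1.86), np.float64(1.0), np.float64(-4.5)] [np.float64(0.0208), np.float64(0.0037), np.float64(0.006)] |r|4.97 |t|22.0mm minz 0.119 resid mm [-0.2  0.4 -0.8]
```

```bash
python3 -m creep '[[0,0,0,0,0,-0.02,0.4],[0,0,0,0,0,-0.02,0.4],[0,0,0,0,0,-0.02,0.4],[0,0,0,0,0,-0.02,0.4]]'
```

```text
time: 5.17
tool_pos: [0.5515, 0.0772, 0.1937]
tool_rot: [0.18, 0.766, 0.595, 0.162]
contact_force: [0.2, 1.2, -0.6]
gripper_width: 0.499
```

```bash
python3 -m creep '[[1.86,1,-4.5,0.0208,0.0037,0.006,0.4],[1.86,1,-4.5,0.0208,0.0037,0.006,0.4],[1.86,1,-4.5,0.0208,0.0037,0.006,0.4],[1.86,1,-4.5,0.0208,0.0037,0.006,0.4],[1.86,1,-4.5,0.0208,0.0037,0.006,0.4],[1.86,1,-4.5,0.0208,0.0037,0.006,0.4],[1.86,1,-4.5,0.0208,0.0037,0.006,0.4],[1.86,1,-4.5,0.0208,0.0037,0.006,0.4],[1.86,1,-4.5,0.0208,0.0037,0.006,0.4],[1.86,1,-4.5,0.0208,0.0037,0.006,0.4],[1.86,1,-4.5,0.0208,0.0037,0.006,0.4],[1.86,1,-4.5,0.0208,0.0037,0.006,0.4],[1.86,1,-4.5,0.0208,0.0037,0.006,0.4],[1.86,1,-4.5,0.0208,0.0037,0.006,0.4],[0,0,0,0,0,0,0.4],[0,0,0,0,0,0,0.4],[0,0,0,0,0,0,0.4]]'
python3 - <<'E'
from h import *; from plant import manip
T,s=cur(); plan(T,traypose(.045,0,.12,50),1); plan(T,traypose(.045,0,.0075,50),8); print(s['joint_pos'].round(2))
f=manip.grab_frame('wrist'); cv2.imwrite('pics/w5.png',f)
E
```

```text
time: 6.58
tool_pos: [0.5443, 0.3562, 0.1179]
tool_rot: [-0.0, 0.342, 0.94, 0.001]
contact_force: [-0.7, 0.1, -0.0]
gripper_width: 0.499
 N=1 row [np.float64(0.05), np.float64(-0.02), np.float64(-0.0)] [np.float64(-0.0004), np.float64(0.0005), np.float64(-0.0021)] |r|0.06 |t|2.2mm minz 0.120 resid mm [ 0.  0. -0.]
 N=8 row [np.float64(0.01), np.float64(-0.0), np.float64(-0.0)] [np.float64(-0.0), np.float64(0.0001), np.float64(0.0138)] |r|0.01 |t|13.8mm minz 0.007 resid mm [-0.4 -0.3 -0. ]
[ 0.46  0.2   1.65  0.    1.29 -0.41]
```

View pics/w5.png

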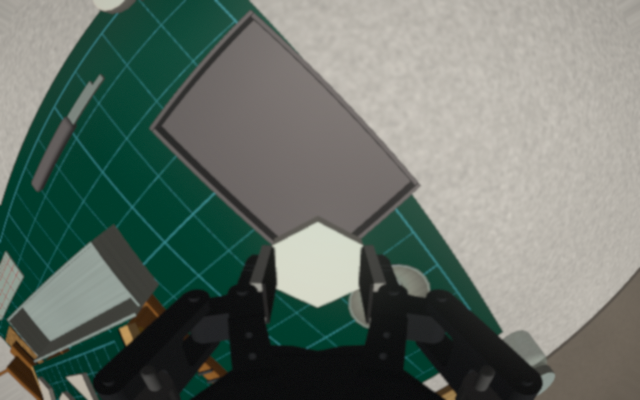

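```bash
python3 - <<'E'
from h import *; from plant import manip
c=manip.get_calibration('wrist')
uv=np.array([(253,13),(418,184),(152,128),(272,238),(352,238)])
d=frays(c,uv); t=(.02-c['xyz'][2])/d[:,2]; print((c['xyz']+d*t[:,None]).round(4))
E
```

```text
[[0.3984 0.4151 0.02  ]
 [0.5902 0.4292 0.02  ]
 [0.4065 0.289  0.02  ]
 [0.5483 0.3024 0.02  ]
 [0.593  0.3559 0.02  ]]
```

```bash
python3 -m creep '[[0,0,0,0,0.0002,0.018,0.4],[0,0,0,0,0.0002,0.018,0.4],[0,0,0,0,0.0002,0.018,0.4],[0,0,0,0,0.0002,0.018,0.4],[0,0,0,0,0,0.015,0.4],[0,0,0,0,0,0.01,0.4],[0,0,0,0,0,0.009,0.4],[0,0,0,0,0,0.003,0.4],[0,0,0,0,0,0,0.4],[0,0,0,0,0,0,0.4]]'
```

```text
time: 7.47
tool_pos: [0.5448, 0.3573, 0.0089]
tool_rot: [-0.0, 0.342, 0.94, 0.001]
contact_force: [-0.1, 0.2, -0.1]
gripper_width: 0.499
```

```bash
python3 -m creep '[[0,0,0,0,0,0.002,0.4],[0,0,0,0,0,0.001,0.4],[0,0,0,0,0,0,0.4]]'; python3 -m creep '[[0,0,0,0,0,0,0.72],[0,0,0,0,0,0,0.72],[0,0,0,0,0,0,0.72],[0,0,0,0,0,0,0.72]]'
```

```text
time: 7.72
tool_pos: [0.5445, 0.3572, 0.0056]
tool_rot: [-0.0, 0.342, 0.94, 0.0]
contact_force: [-0.2, 0.0, -0.4]
gripper_width: 0.502
time: 8.05
tool_pos: [0.5443, 0.3571, 0.0053]
tool_rot: [-0.001, 0.342, 0.94, 0.0]
contact_force: [0.1, -0.7, -0.3]
gripper_width: 0.722
```

Now back up and to hex_a.

```bash
python3 - <<'E'
from h import *
T,s=cur(); U=T.copy(); U[2,3]=.13
plan(T,U,5)
V=plan(U,matpose(.0748,-.0444,.06,18.5),17)
print(((mat2w([0.07,0.06,0])[0])).round(3))
E
```

```text
N=5 row [np.float64(-0.0), np.float64(-0.0), np.float64(-0.0)] [np.float64(0.0), np.float64(-0.0), np.float64(-0.0249)] |r|0.00 |t|24.9mm minz 0.030 resid mm [ 0.2 -0.  -0.2]
 N=17 row [np.float64(-1.3), np.float64(-1.07), np.float64(2.41)] [np.float64(-0.0213), np.float64(-0.0143), np.float64(-0.0029)] |r|2.94 |t|25.8mm minz 0.133 resid mm [-0.3  0.3  1. ]
[0.554 0.03  0.108]
```

```bash
python3 - <<'E'
from h import *
T,s=cur(); U=T.copy(); U[2,3]=.155
plan(T,U,6)
D=plan(U,matpose(.0748,-.0444,.06,18.5),17)
X=np.real(logm(np.linalg.inv(U)@D))
for k in np.linspace(0,1,9): 
    P=(U@expm(X*k))[:3,3]; print(P.round(3),(Rb.T@(P-pb)*1e3).round(0))
E
```

```text
N=6 row [np.float64(-0.0), np.float64(-0.0), np.float64(-0.0)] [np.float64(0.0), np.float64(-0.0), np.float64(-0.0249)] |r|0.00 |t|24.9mm minz 0.030 resid mm [ 0.2 -0.  -0.3]
 N=17 row [np.float64(-1.3), np.float64(-1.07), np.float64(2.41)] [np.float64(-0.0211), np.float64(-0.0146), np.float64(-0.0014)] |r|2.94 |t|25.7mm minz 0.156 resid mm [-0.5  0.7  0.1]
[0.544 0.357 0.155] [ 32. 381.  73.]
[0.557 0.304 0.158] [ 53. 331.  66.]
[0.566 0.25  0.161] [ 70. 279.  60.]
[0.569 0.196 0.164] [ 83. 226.  56.]
[0.567 0.141 0.166] [ 91. 172.  55.]
[0.56  0.087 0.167] [ 94. 118.  54.]
[0.548 0.034 0.167] [92. 63. 55.]
[ 0.532 -0.018  0.166] [86.  9. 57.]
[ 0.511 -0.069  0.163] [ 74. -44.  60.]
```

```bash
python3 -m creep '[[0,0,0,0,0,-0.0249,0.72],[0,0,0,0,0,-0.0249,0.72],[0,0,0,0,0,-0.0249,0.72],[0,0,0,0,0,-0.0249,0.72],[0,0,0,0,0,-0.0249,0.72],[0,0,0,0,0,-0.0249,0.72]]'; python3 - <<'E'
from plant import manip; import cv2
f=manip.grab_frame('wrist'); cv2.imwrite('pics/w6.png',f)
E
python3 -m creep '[[-1.3,-1.07,2.41,-0.0211,-0.0146,-0.0014,0.72],[-1.3,-1.07,2.41,-0.0211,-0.0146,-0.0014,0.72],[-1.3,-1.07,2.41,-0.0211,-0.0146,-0.0014,0.72],[-1.3,-1.07,2.41,-0.0211,-0.0146,-0.0014,0.72],[-1.3,-1.07,2.41,-0.0211,-0.0146,-0.0014,0.72],[-1.3,-1.07,2.41,-0.0211,-0.0146,-0.0014,0.72],[-1.3,-1.07,2.41,-0.0211,-0.0146,-0.0014,0.72],[-1.3,-1.07,2.41,-0.0211,-0.0146,-0.0014,0.72],[-1.3,-1.07,2.41,-0.0211,-0.0146,-0.0014,0.72],[-1.3,-1.07,2.41,-0.0211,-0.0146,-0.0014,0.72],[-1.3,-1.07,2.41,-0.0211,-0.0146,-0.0014,0.72],[-1.3,-1.07,2.41,-0.0211,-0.0146,-0.0014,0.72],[-1.3,-1.07,2.41,-0.0211,-0.0146,-0.0014,0.72],[-1.3,-1.07,2.41,-0.0211,-0.0146,-0.0014,0.72],[-1.3,-1.07,2.41,-0.0211,-0.0146,-0.0014,0.72],[-1.3,-1.07,2.41,-0.0211,-0.0146,-0.0014,0.72],[-1.3,-1.07,2.41,-0.0211,-0.0146,-0.0014,0.72],[0,0,0,0,0,0,0.72],[0,0,0,0,0,0,0.72],[0,0,0,0,0,0,0.72]]'
python3 - <<'E'
from h import *; from plant import manip
T,s=cur(); print(s['joint_pos'].round(2))
c=manip.get_calibration('wrist');f=manip.grab_frame('wrist'); cv2.imwrite('pics/w7.png',f)
for st,ctr,b,a in pieces(c,f): print(st,ctr.round(1),round(a),hexang(b))
plan(T,matpose(.0748,-.0444,.06,18.5),1)
plan(T,matpose(.0748,-.0444,.0012,18.5),5)
E
```

```text
time: 8.55
tool_pos: [0.5443, 0.3569, 0.1558]
tool_rot: [-0.001, 0.342, 0.94, 0.0]
contact_force: [-0.3, 0.6, -0.5]
gripper_width: 0.723
time: 10.27
tool_pos: [0.5115, -0.0686, 0.1627]
tool_rot: [0.208, 0.635, 0.734, 0.123]
contact_force: [0.2, 0.2, 0.5]
gripper_width: 0.719
[-0.31 -0.5   2.25  0.08  0.91 -0.49]
[191   0  75 299 916] [ -2.3 -31.6] 326 (np.float64(0.0), array([  2.6, 199.3, 199.7]))
[ 272   71   91   73 2886] [45.5 29.5] 1083 (np.float64(16.5), array([55.4, 56. , 32.7]))
[ 475   86  102  215 2402] [231.9  24.9] 2188 (np.float64(0.0), array([ 12.9, 170.3, 174.4]))
[ 374  111   81   56 2333] [117.5  30.5] 1041 (np.float64(18.5), array([56.3, 26.6, 37.5]))
[ 284  186   67   69 3488] [ 74.7 -44.5] 1739 (np.float64(19.0), array([45.2, 45.6, 45.6]))
[254 273  27  42 636] [  56.4 -117.3] 469 (np.float64(4.0), array([17.4, 32.5, 39.3]))
[ 323  296   61   33 1290] [ 128.3 -112.3] 1086 (np.float64(4.0), array([50.9, 50.5, 24.6]))
 N=1 row [np.float64(-0.05), np.float64(-0.01), np.float64(-0.04)] [np.float64(-0.0005), np.float64(0.0005), np.float64(-0.0001)] |r|0.07 |t|0.7mm minz 0.163 resid mm [ 0. -0. -0.]
 N=5 row [np.float64(-0.01), np.float64(-0.0), np.float64(-0.01)] [np.float64(-0.0001), np.float64(0.0001), np.float64(0.0117)] |r|0.01 |t|11.7mm minz 0.111 resid mm [ 0.  -0.   0.2]
```

View pics/w6.png

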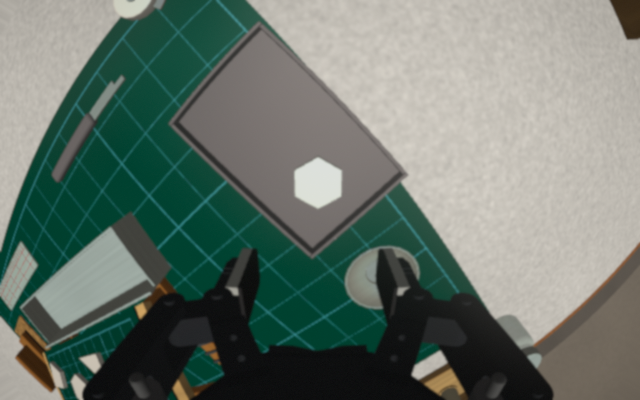

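View pics/w7.png

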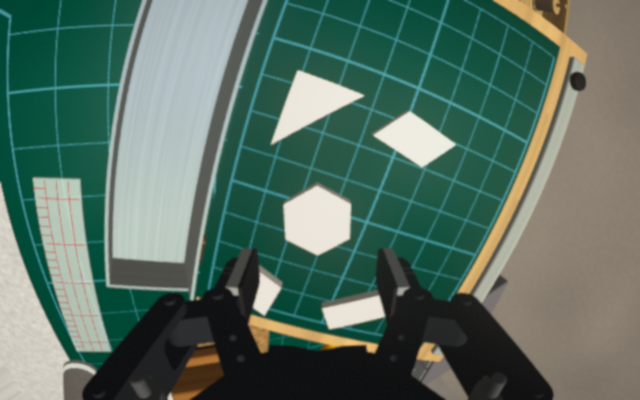

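Hex_b lies flat in the tray (318,183 in w6); hex_a is well aligned between the pads (317,219 in w7). Descend and grip.

```bash
python3 -m creep '[[0,0,0,-0.0001,0.0001,0.0116,0.72],[0,0,0,-0.0001,0.0001,0.0116,0.72],[0,0,0,-0.0001,0.0001,0.0116,0.72],[0,0,0,-0.0001,0.0001,0.0116,0.72],[0,0,0,-0.0001,0.0001,0.0116,0.72],[0,0,0,0,0,0,0.72],[0,0,0,0,0,0,0.72],[0,0,0,0,0,0,0.4],[0,0,0,0,0,0,0.4],[0,0,0,0,0,0,0.4],[0,0,0,0,0,0,0.4],[0,0,0,0,0,0,0.4]]'
python3 - <<'E'
from h import *
T,s=cur(); print('mat',(Rb.T@(T[:3,3]-pb)*1e3).round(1))
U=T.copy(); U[:3,3]+=Rb[:,2]*.09
G=traypose(-.045,0.003,.14,50)
D=plan(U,G,17)
X=np.real(logm(np.linalg.inv(U)@G))
for k in np.linspace(0,1,7): 
    P=(U@expm(X*k))[:3,3]; print(P.round(3),(Rb.T@(P-pb)*1e3).round(0))
E
```

```text
time: 11.32
tool_pos: [0.5389, -0.0736, 0.1129]
tool_rot: [0.208, 0.635, 0.734, 0.124]
contact_force: [-4.6, 2.7, 5.6]
gripper_width: 0.495
mat [ 75.5 -44.1   2.8]
 N=17 row [np.float64(1.3), np.float64(1.07), np.float64(-2.41)] [np.float64(0.0238), np.float64(0.009), np.float64(0.0027)] |r|2.94 |t|25.6mm minz 0.140 resid mm [ 0.2 -0.4  0.1]
[ 0.497 -0.066  0.192] [ 75. -44.  93.]
[0.513 0.004 0.186] [75. 28. 86.]
[0.52  0.076 0.178] [ 66. 100.  82.]
[0.517 0.148 0.168] [ 48. 170.  80.]
[0.506 0.218 0.158] [ 22. 237.  83.]
[0.485 0.287 0.149] [-12. 301.  90.]
[0.455 0.353 0.14 ] [-52. 360. 101.]
```

```bash
python3 -m creep '[[0,0,0,0,0,-0.0225,0.4],[0,0,0,0,0,-0.0225,0.4],[0,0,0,0,0,-0.0225,0.4],[0,0,0,0,0,-0.0225,0.4]]'; python3 -m creep '[[1.3,1.07,-2.41,0.0238,0.009,0.0027,0.4],[1.3,1.07,-2.41,0.0238,0.009,0.0027,0.4],[1.3,1.07,-2.41,0.0238,0.009,0.0027,0.4],[1.3,1.07,-2.41,0.0238,0.009,0.0027,0.4],[1.3,1.07,-2.41,0.0238,0.009,0.0027,0.4],[1.3,1.07,-2.41,0.0238,0.009,0.0027,0.4],[1.3,1.07,-2.41,0.0238,0.009,0.0027,0.4],[1.3,1.07,-2.41,0.0238,0.009,0.0027,0.4],[1.3,1.07,-2.41,0.0238,0.009,0.0027,0.4],[1.3,1.07,-2.41,0.0238,0.009,0.0027,0.4],[1.3,1.07,-2.41,0.0238,0.009,0.0027,0.4],[1.3,1.07,-2.41,0.0238,0.009,0.0027,0.4],[1.3,1.07,-2.41,0.0238,0.009,0.0027,0.4],[1.3,1.07,-2.41,0.0238,0.009,0.0027,0.4],[1.3,1.07,-2.41,0.0238,0.009,0.0027,0.4],[1.3,1.07,-2.41,0.0238,0.009,0.0027,0.4],[1.3,1.07,-2.41,0.0238,0.009,0.0027,0.4],[0,0,0,0,0,0,0.4],[0,0,0,0,0,0,0.4],[0,0,0,0,0,0,0.4]]'
python3 - <<'E'
from h import *; from plant import manip
T,s=cur(); print(s['joint_pos'].round(2)); plan(T,traypose(-.045,0.003,.0078,50),8)
f=manip.grab_frame('wrist'); cv2.imwrite('pics/w8.png',f)
E
```

```text
time: 11.65
tool_pos: [0.4965, -0.0664, 0.1922]
tool_rot: [0.208, 0.635, 0.733, 0.123]
contact_force: [0.1, 0.1, 0.7]
gripper_width: 0.498
time: 13.32
tool_pos: [0.4553, 0.3522, 0.1389]
tool_rot: [-0.0, 0.342, 0.94, 0.0]
contact_force: [-0.1, 0.1, -0.2]
gripper_width: 0.498
[ 0.53  0.01  1.81  0.    1.32 -0.34]
 N=8 row [np.float64(0.0), np.float64(-0.0), np.float64(0.0)] [np.float64(0.0001), np.float64(0.0), np.float64(0.0164)] |r|0.01 |t|16.4mm minz 0.008 resid mm [-0.3  0.  -0.1]
```

View pics/w8.png

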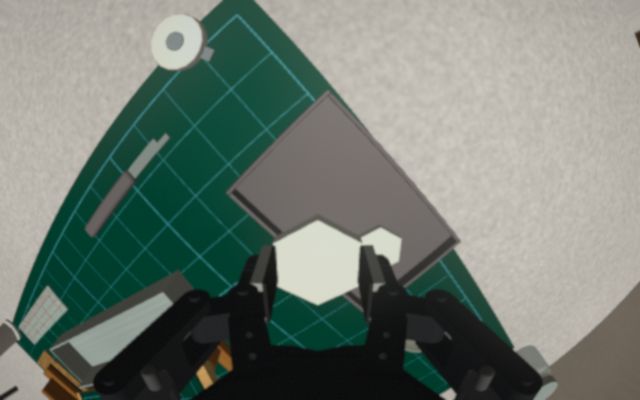

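```bash
python3 -m creep '[[0,0,0,0,0,0.02,0.4],[0,0,0,0,0,0.02,0.4],[0,0,0,0,0,0.02,0.4],[0,0,0,0,0,0.02,0.4],[0,0,0,0,0,0.02,0.4],[0,0,0,0,0,0.015,0.4],[0,0,0,0,0,0.009,0.4],[0,0,0,0,0,0.005,0.4],[0,0,0,0,0,0.002,0.4],[0,0,0,0,0,0,0.4],[0,0,0,0,0,0,0.4]]'
```

```text
time: 14.28
tool_pos: [0.4558, 0.3529, 0.0088]
tool_rot: [-0.0, 0.342, 0.94, 0.001]
contact_force: [0.3, -0.1, 0.7]
gripper_width: 0.498
```

```bash
python3 -m creep '[[0,0,0,0,0,0.0015,0.4],[0,0,0,0,0,0,0.4],[0,0,0,0,0,0,0.4]]';  python3 -m creep '[[0,0,0,0,0,0,0.72],[0,0,0,0,0,0,0.72],[0,0,0,0,0,0,0.72],[0,0,0,0,0,0,0.72]]'; python3 -m creep '[[0,0,0,0,0,-0.025,0.72],[0,0,0,0,0,-0.025,0.72],[0,0,0,0,0,-0.025,0.72],[0,0,0,0,0,-0.03,0.72],[0,0,0,0,0,-0.03,0.72],[0,0,0,0,0,-0.03,0.72],[0,0,0,0,0,-0.03,0.72],[0,0,0,0,0,-0.03,0.72]]'
python3 - <<'E'
from h import *; from plant import manip
T,s=cur(); print(s['joint_pos'].round(2))
f=manip.grab_frame('wrist'); cv2.imwrite('pics/w9.png',f)
SC=np.array([.460,-.350])
# scraper yaw: y axis along world x, approx; jaws along world -y
G=Tm(tool([0,0,-1],[0,-1,0]),[SC[0],SC[1],.15])
D=plan(T,G,20)
X=np.real(logm(np.linalg.inv(T)@G))
for k in np.linspace(0,1,7): 
    P=(T@expm(X*k))[:3,3]; print(P.round(3),(Rb.T@(P-pb)*1e3).round(0))
E
```

```text
time: 14.53
tool_pos: [0.4552, 0.3528, 0.0067]
tool_rot: [-0.0, 0.342, 0.94, 0.0]
contact_force: [0.0, 0.2, -0.3]
gripper_width: 0.497
time: 14.87
tool_pos: [0.455, 0.3526, 0.0062]
tool_rot: [-0.001, 0.342, 0.94, 0.0]
contact_force: [-0.2, -0.4, 0.4]
gripper_width: 0.72
time: 15.53
tool_pos: [0.455, 0.3522, 0.2327]
tool_rot: [-0.001, 0.342, 0.94, 0.0]
contact_force: [0.8, 0.1, -0.0]
gripper_width: 0.722
[ 0.53 -0.07  1.73  0.    1.48 -0.34]
 N=20 row [np.float64(-0.0), np.float64(-0.0), np.float64(7.0)] [np.float64(-0.0437), np.float64(0.0133), np.float64(0.0041)] |r|7.00 |t|45.8mm minz 0.150 resid mm [-0.5 -0.8  0.1]
[0.455 0.352 0.233] [ -8. 360. 183.]
[0.584 0.274 0.219] [110. 306. 104.]
[0.672 0.151 0.205] [199. 200.  41.]
[0.703 0.003 0.191] [243.  60.   2.]
[ 0.674 -0.145  0.177] [234. -91.  -9.]
[ 0.588 -0.27   0.164] [ 173. -228.    9.]
[ 0.46 -0.35  0.15] [  68. -330.   49.]
```

View pics/w9.png

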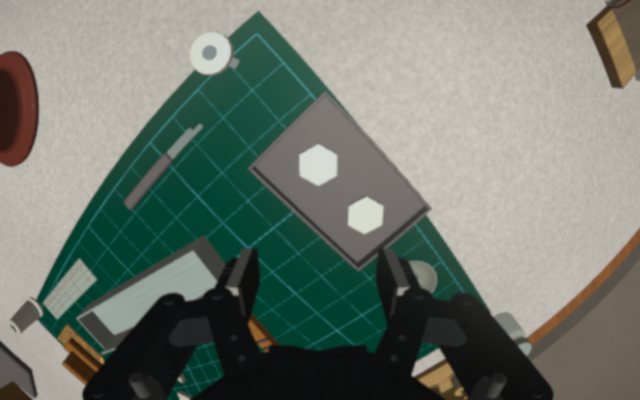

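```bash
python3 - <<'E'
from h import *; from plant import manip
T,s=cur()
G=Tm(tool([0,0,-1],[0,1,0]),[.45,-.28,.2])
D=plan(T,G,18)
X=np.real(logm(np.linalg.inv(T)@G))
for k in np.linspace(0,1,7): 
    P=(T@expm(X*k))[:3,3]; print(P.round(3),np.hypot(*P[:2]).round(3),(Rb.T@(P-pb)*1e3).round(0))
E
```

```text
N=18 row [np.float64(0.03), np.float64(0.02), np.float64(-2.22)] [np.float64(-0.0125), np.float64(-0.0337), np.float64(0.0021)] |r|2.22 |t|36.0mm minz 0.200 resid mm [-0.1 -0.2 -0.2]
[0.458 0.354 0.241] 0.579 [ -2. 362. 189.]
[0.426 0.251 0.233] 0.494 [-17. 255. 189.]
[0.406 0.145 0.226] 0.431 [-21. 147. 183.]
[0.398 0.038 0.22 ] 0.4 [-14.  40. 171.]
[ 0.403 -0.07   0.213] 0.409 [  4. -65. 154.]
[ 0.42  -0.176  0.206] 0.456 [  33. -166.  131.]
[ 0.45 -0.28  0.2 ] 0.53 [  72. -263.  104.]
```

```bash
python3 - <<'E'
from h import *; from plant import manip
T,s=cur()
G=Tm(tool([0,0,-1],[0,1,0]),[.54,-.35,.22])
D=plan(T,G,19)
X=np.real(logm(np.linalg.inv(T)@G))
for k in np.linspace(0,1,7): 
    P=(T@expm(X*k))[:3,3]; print(P.round(3),np.hypot(*P[:2]).round(3),(Rb.T@(P-pb)*1e3).round(0))
E
```

```text
N=19 row [np.float64(0.03), np.float64(0.02), np.float64(-2.1)] [np.float64(-0.0177), np.float64(-0.0337), np.float64(0.0009)] |r|2.10 |t|38.1mm minz 0.221 resid mm [ 0.  -0.1  0.6]
[0.458 0.354 0.241] 0.579 [ -2. 362. 189.]
[0.437 0.235 0.237] 0.496 [ -4. 242. 185.]
[0.43  0.115 0.233] 0.445 [  8. 122. 175.]
[ 0.437 -0.005  0.23 ] 0.437 [ 31.   5. 159.]
[ 0.458 -0.124  0.226] 0.474 [  66. -108.  136.]
[ 0.492 -0.239  0.223] 0.547 [ 113. -216.  108.]
[ 0.54 -0.35  0.22] 0.644 [ 170. -316.   74.]
```

```bash
python3 -m creep '[[0.03,0.02,-2.1,-0.0177,-0.0337,0.0009,0.72],[0.03,0.02,-2.1,-0.0177,-0.0337,0.0009,0.72],[0.03,0.02,-2.1,-0.0177,-0.0337,0.0009,0.72],[0.03,0.02,-2.1,-0.0177,-0.0337,0.0009,0.72],[0.03,0.02,-2.1,-0.0177,-0.0337,0.0009,0.72],[0.03,0.02,-2.1,-0.0177,-0.0337,0.0009,0.72],[0.03,0.02,-2.1,-0.0177,-0.0337,0.0009,0.72],[0.03,0.02,-2.1,-0.0177,-0.0337,0.0009,0.72],[0.03,0.02,-2.1,-0.0177,-0.0337,0.0009,0.72],[0.03,0.02,-2.1,-0.0177,-0.0337,0.0009,0.72],[0.03,0.02,-2.1,-0.0177,-0.0337,0.0009,0.72],[0.03,0.02,-2.1,-0.0177,-0.0337,0.0009,0.72],[0.03,0.02,-2.1,-0.0177,-0.0337,0.0009,0.72],[0.03,0.02,-2.1,-0.0177,-0.0337,0.0009,0.72],[0.03,0.02,-2.1,-0.0177,-0.0337,0.0009,0.72],[0.03,0.02,-2.1,-0.0177,-0.0337,0.0009,0.72],[0.03,0.02,-2.1,-0.0177,-0.0337,0.0009,0.72],[0.03,0.02,-2.1,-0.0177,-0.0337,0.0009,0.72],[0.03,0.02,-2.1,-0.0177,-0.0337,0.0009,0.72],[0,0,0,0,0,0,0.72]]'
python3 - <<'E'
from h import *; from plant import manip; import pickle
T,s=cur(); print(s['joint_pos'].round(2))
c=manip.get_calibration('wrist');f=manip.grab_frame('wrist'); cv2.imwrite('pics/w10.png',f); pickle.dump((c,f),open('w10.pkl','wb'))
E
```

```text
time: 17.25
tool_pos: [0.5379, -0.3569, 0.2119]
tool_rot: [-0.006, 0.002, 1.0, -0.003]
contact_force: [-0.6, 0.8, -0.4]
gripper_width: 0.715
[-0.7   0.12  1.58 -0.01  1.45 -2.26]
```

View pics/w10.png

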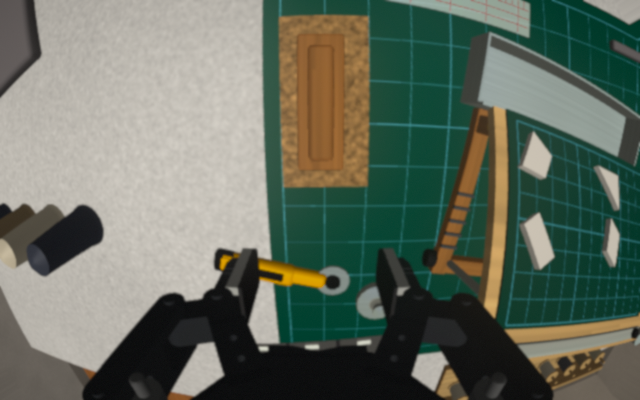

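```bash
python3 - <<'E'
import cv2
f=cv2.imread('pics/w10.png'); cv2.imwrite('pics/w10z.png',cv2.resize(f[5:200,265:385],None,fx=3,fy=3,interpolation=cv2.INTER_CUBIC))
E
```

```text
(no output)
```

View pics/w10z.png

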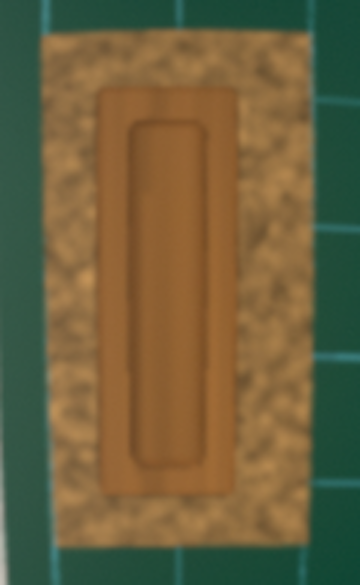

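```bash
python3 - <<'E'
from h import *; import pickle
from plant import manip
c,f=pickle.load(open('w10.pkl','rb'))
c2=manip.get_calibration('wrist'); print(c2['xyz']-c['xyz'])
def at(z,L):
    uv=np.array(L)/3+[265-.33,5-.33]; d=frays(c,uv); t=(z-c['xyz'][2])/d[:,2]; return (c['xyz']+d*t[:,None])[:,:2]
for n,z,L in [('rib',.068,[(130,120),(206,120),(205,467),(132,467)]),('base',.024,[(97,87),(238,87),(235,494),(100,494)]),('cork',.004,[(42,35),(312,35),(308,545),(55,548)])]:
    P=at(z,L); print(n,(P*1e3).round(1).tolist(),'ctr',(P.mean(0)*1e3).round(1),'len',[round(1e3*np.linalg.norm(P[i]-P[(i+1)%4]),1) for i in range(4)],
      'yaw',np.degrees(np.arctan2(*( (P[0]+P[1]-P[2]-P[3])[::-1]))).round(2))
E
```

```text
[-0.00060374  0.00235812  0.00046363]
rib [[406.9, -365.3], [406.9, -342.4], [515.5, -342.3], [515.5, -365.3]] ctr [ 461.2 -353.9] len [np.float64(22.9), np.float64(108.6), np.float64(23.0), np.float64(108.6)] yaw -179.98
base [[387.0, -378.4], [387.0, -329.3], [534.7, -329.3], [534.7, -378.8]] ctr [ 460.8 -353.9] len [np.float64(49.1), np.float64(147.8), np.float64(49.5), np.float64(147.8)] yaw 179.93
cork [[361.1, -400.4], [360.7, -299.9], [560.1, -298.1], [561.4, -398.6]] ctr [ 460.8 -349.2] len [np.float64(100.5), np.float64(199.4), np.float64(100.4), np.float64(200.3)] yaw -179.49
```

```bash
python3 -m creep '[[0,0,0,0,0,0,0.55]]'; python3 - <<'E'
from h import *; from plant import manip
T,s=cur()
G=Tm(tool([0,0,-1],[0,1,0]),[.461,-.3535,.11])
T=plan(T,G,4)
G=Tm(tool([0,0,-1],[0,1,0]),[.461,-.3535,.031])
plan(T,G,5)
E
```

```text
time: 17.38
tool_pos: [0.5369, -0.3519, 0.2135]
tool_rot: [-0.006, 0.001, 1.0, -0.002]
contact_force: [-0.4, -0.3, 0.7]
gripper_width: 0.594
 N=4 row [np.float64(-0.07), np.float64(-0.17), np.float64(-0.03)] [np.float64(0.0188), np.float64(-0.0004), np.float64(0.026)] |r|0.19 |t|32.1mm minz 0.110 resid mm [-0.1  0.2  0. ]
 N=5 row [np.float64(0.0), np.float64(-0.0), np.float64(0.0)] [np.float64(-0.0), np.float64(0.0), np.float64(0.0158)] |r|0.00 |t|15.8mm minz 0.031 resid mm [-0.1  0.2  0. ]
```

```bash
python3 -m creep '[[-0.07,-0.17,-0.03,0.0188,-0.0004,0.026,0.55],[-0.07,-0.17,-0.03,0.0188,-0.0004,0.026,0.55],[-0.07,-0.17,-0.03,0.0188,-0.0004,0.026,0.55],[-0.07,-0.17,-0.03,0.0188,-0.0004,0.026,0.55],[0,0,0,0,0,0,0.55],[0,0,0,0,0,0,0.55],[0,0,0,0,0,0,0.55]]'; python3 - <<'E'
from h import *; from plant import manip
T,s=cur()
print(s['joint_pos'].round(2))
f=manip.grab_frame('wrist'); cv2.imwrite('pics/w11.png',f)
T,s=cur()
plan(T,Tm(tool([0,0,-1],[0,1,0]),[.461,-.3535,.031]),6)
E
```

```text
time: 17.97
tool_pos: [0.4626, -0.3538, 0.1132]
tool_rot: [0.002, -0.001, 1.0, -0.002]
contact_force: [1.3, -0.2, 1.1]
gripper_width: 0.551
[-0.78  0.05  1.82  0.    1.27 -2.35]
 N=6 row [np.float64(-0.04), np.float64(0.05), np.float64(0.02)] [np.float64(0.0004), np.float64(0.0002), np.float64(0.0138)] |r|0.07 |t|13.8mm minz 0.031 resid mm [ 0.1 -0.1  0.2]
```

View pics/w11.png

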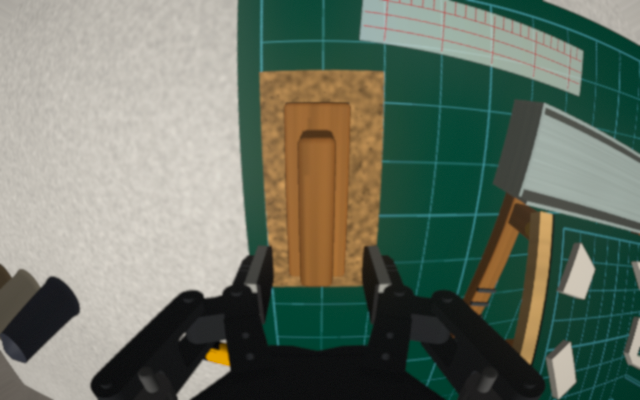

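Scraper rib (318, 130–285) is centred between the pads. Descend and grip.

```bash
python3 -m creep '[[-0.04,0.05,0,0.0004,0.0002,0.0138,0.55],[-0.04,0.05,0,0.0004,0.0002,0.0138,0.55],[-0.04,0.05,0,0.0004,0.0002,0.0138,0.55],[-0.04,0.05,0,0.0004,0.0002,0.0138,0.55],[-0.04,0.05,0,0.0004,0.0002,0.0138,0.55],[0,0,0,0,0,0.0138,0.55],[0,0,0,0,0,0,0.55],[0,0,0,0,0,0,0.55]]';python3 -m creep '[[0,0,0,0,0,0,0],[0,0,0,0,0,0,0],[0,0,0,0,0,0,0],[0,0,0,0,0,0,0],[0,0,0,0,0,0,0],[0,0,0,0,0,0,0],[0,0,0,0,0,0,0]]'
```

```text
time: 18.68
tool_pos: [0.4584, -0.3518, 0.0264]
tool_rot: [-0.003, -0.0, 1.0, 0.002]
contact_force: [-0.3, -0.7, -0.1]
gripper_width: 0.551
time: 19.27
tool_pos: [0.4599, -0.3534, 0.0294]
tool_rot: [-0.001, -0.001, 1.0, 0.0]
contact_force: [-0.4, -0.9, 3.8]
gripper_width: 0.274
```

```bash
python3 -m creep '[[0,0,0,0,0,-0.0375,0],[0,0,0,0,0,-0.0375,0],[0,0,0,0,0,-0.0375,0],[0,0,0,0,0,-0.0375,0],[0,0,0,0,0,-0.0375,0],[0,0,0,0,0,0,0]]'; python3 - <<'E'
from h import *; from plant import manip
T,s=cur(); T=T.copy(); print(s['joint_pos'].round(2))
G=matpose(.185,-.09,.085,0)
D=plan(T,G,18)
X=np.real(logm(np.linalg.inv(T)@G))
C=np.array([[x,y,.0254,1] for x in(-.075,.075) for y in (-.025,.025)]).T
for k in np.linspace(0,1,9): 
    M=T@expm(X*k);P=M[:3,3]; Q=(M@C)[:3].T; print(P.round(3),'low',Q[:,2].min().round(3),'minmat',((Q-pb)@Rb)[:,2].min().round(3),'minx',((Q-pb)@Rb)[:,1].max().round(3))
E
```

```text
time: 19.77
tool_pos: [0.4626, -0.3556, 0.2249]
tool_rot: [0.003, -0.001, 1.0, -0.004]
contact_force: [0.3, -1.6, -0.2]
gripper_width: 0.27
[-0.78 -0.05  1.72 -0.    1.46 -2.35]
 N=18 row [np.float64(-1.13), np.float64(-1.32), np.float64(5.46)] [np.float64(0.005), np.float64(0.0155), np.float64(0.0025)] |r|5.73 |t|16.5mm minz 0.212 resid mm [ 0.3  0.1 -0.4]
[ 0.463 -0.356  0.225] low 0.199 minmat 0.055 minx -0.297
[ 0.454 -0.32   0.219] low 0.189 minmat 0.06 minx -0.273
[ 0.452 -0.283  0.215] low 0.181 minmat 0.063 minx -0.221
[ 0.459 -0.247  0.213] low 0.175 minmat 0.064 minx -0.17
[ 0.474 -0.213  0.213] low 0.173 minmat 0.064 minx -0.123
[ 0.495 -0.183  0.215] low 0.175 minmat 0.063 minx -0.082
[ 0.523 -0.158  0.22 ] low 0.18 minmat 0.062 minx -0.05
[ 0.554 -0.14   0.227] low 0.19 minmat 0.061 minx -0.027
[ 0.588 -0.129  0.237] low 0.203 minmat 0.06 minx -0.015
```

```bash
python3 -m creep '[[-1.13,-1.32,5.46,0.005,0.0155,0.0025,0],[-1.13,-1.32,5.46,0.005,0.0155,0.0025,0],[-1.13,-1.32,5.46,0.005,0.0155,0.0025,0],[-1.13,-1.32,5.46,0.005,0.0155,0.0025,0],[-1.13,-1.32,5.46,0.005,0.0155,0.0025,0],[-1.13,-1.32,5.46,0.005,0.0155,0.0025,0],[-1.13,-1.32,5.46,0.005,0.0155,0.0025,0],[-1.13,-1.32,5.46,0.005,0.0155,0.0025,0],[-1.13,-1.32,5.46,0.005,0.0155,0.0025,0],[-1.13,-1.32,5.46,0.005,0.0155,0.0025,0],[-1.13,-1.32,5.46,0.005,0.0155,0.0025,0],[-1.13,-1.32,5.46,0.005,0.0155,0.0025,0],[-1.13,-1.32,5.46,0.005,0.0155,0.0025,0],[-1.13,-1.32,5.46,0.005,0.0155,0.0025,0],[-1.13,-1.32,5.46,0.005,0.0155,0.0025,0],[-1.13,-1.32,5.46,0.005,0.0155,0.0025,0],[-1.13,-1.32,5.46,0.005,0.0155,0.0025,0],[-1.13,-1.32,5.46,0.005,0.0155,0.0025,0],[0,0,0,0,0,0,0]]';python3 -m creep '[[0,0,0,0,0,0,0],[0,0,0,0,0,0,0],[0,0,0,0,0,0,0]]'
python3 - <<'E'
from h import *; from plant import manip
T,s=cur(); T=T.copy(); print(s['joint_pos'].round(2), s['contact_force'].round(1))
plan(T,matpose(.185,-.09,.085,0),1)
plan(T,matpose(.185,-.09,.0275,0),4)
f=manip.grab_frame('wrist'); cv2.imwrite('pics/w12.png',f)
E
```

```text
time: 21.35
tool_pos: [0.5859, -0.1252, 0.2272]
tool_rot: [0.178, 0.747, 0.622, 0.154]
contact_force: [-0.8, -0.6, -1.8]
gripper_width: 0.276
time: 21.6
tool_pos: [0.5844, -0.1272, 0.227]
tool_rot: [0.178, 0.747, 0.622, 0.153]
contact_force: [0.4, 0.2, -0.8]
gripper_width: 0.273
[-0.39 -0.31  2.    0.12  0.99 -0.25] [ 0.4  0.2 -0.8]
 N=1 row [np.float64(-0.84), np.float64(-0.39), np.float64(-0.22)] [np.float64(-0.0011), np.float64(0.0079), np.float64(-0.007)] |r|0.95 |t|10.7mm minz 0.237 resid mm [-0.  0. -0.]
 N=4 row [np.float64(-0.21), np.float64(-0.1), np.float64(-0.06)] [np.float64(-0.0003), np.float64(0.0021), np.float64(0.0126)] |r|0.24 |t|12.8mm minz 0.186 resid mm [-0.2  0.1  0.1]
```

View pics/w12.png

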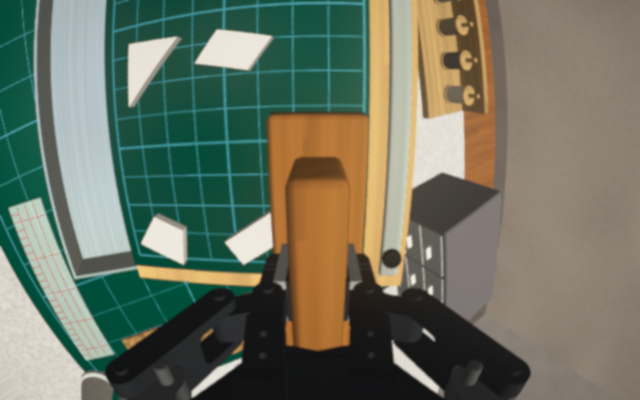

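```bash
python3 -m creep '[[-0.84,-0.39,-0.22,-0.0011,0.0085,0,0],[0,0,0,0,0,0.0125,0],[0,0,0,0,0,0.0125,0],[0,0,0,0,0,0.0125,0],[0,0,0,0,0,0.0065,0],[0,0,0,0,0,0,0],[0,0,0,0,0,0,0],[0,0,0,0,0,0,0]]'
python3 - <<'E'
from h import *; from plant import manip
T,s=cur(); print(s['joint_pos'].round(2), s['contact_force'].round(1), 'mat',(Rb.T@(T[:3,3]-pb)*1e3).round(1))
plan(T,matpose(.185,-.09,.0275,0),1)
E
```

```text
time: 22.32
tool_pos: [0.6132, -0.1332, 0.1939]
tool_rot: [0.187, 0.744, 0.622, 0.156]
contact_force: [1.0, 0.0, -1.3]
gripper_width: 0.27
[-0.37 -0.21  1.98  0.12  0.89 -0.25] [ 1.   0.  -1.3] mat [187.4 -89.6  35. ]
 N=1 row [np.float64(0.17), np.float64(0.02), np.float64(-0.02)] [np.float64(-0.0004), np.float64(-0.0024), np.float64(0.0075)] |r|0.17 |t|7.9mm minz 0.186 resid mm [ 0. -0. -0.]
```

```bash
python3 -m creep '[[0.17,0,0,0,-0.001,0.005,0],[0,0,0,0,0,0.003,0],[0,0,0,0,0,0,0],[0,0,0,0,0,0,0]]'; python3 -m creep '[[0,0,0,0,0,0.001,0],[0,0,0,0,0,0.0005,0],[0,0,0,0,0,0,0]]'
python3 - <<'E'
from h import *; from plant import manip
T,s=cur(); print(s['contact_force'].round(1),s['ft_torque'].round(2), 'mat',(Rb.T@(T[:3,3]-pb)*1e3).round(1))
f=manip.grab_frame('wrist'); cv2.imwrite('pics/w13.png',f)
E
```

```text
time: 22.65
tool_pos: [0.6157, -0.1335, 0.1856]
tool_rot: [0.185, 0.745, 0.622, 0.155]
contact_force: [0.7, -0.8, -2.3]
gripper_width: 0.275
time: 22.9
tool_pos: [0.6163, -0.1338, 0.1853]
tool_rot: [0.185, 0.745, 0.622, 0.155]
contact_force: [-5.6, 0.8, 2.8]
gripper_width: 0.27
[-5.6  0.8  2.8] [0.22 0.77 0.14] mat [186.2 -89.6  25.9]
```

View pics/w13.png

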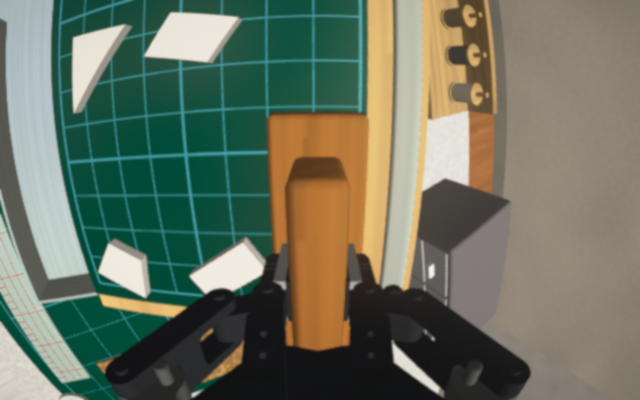

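```bash
python3 -m creep '[[0,0,0,0,-0.005,0.0005,0],[0,0,0,0,-0.01,0,0],[0,0,0,0,-0.01,0,0],[0,0,0,0,-0.01,0,0],[0,0,0,0,-0.01,0,0],[0,0,0,0,-0.01,0,0]]'
python3 - <<'E'
from h import *; from plant import manip
T,s=cur(); print(s['contact_force'].round(1),s['ft_torque'].round(2), 'mat',(Rb.T@(T[:3,3]-pb)*1e3).round(1))
plan(T,matpose(.1300,-.09,.025,0),1)
f=manip.grab_frame('wrist'); cv2.imwrite('pics/w14.png',f)
E
```

```text
time: 23.45
tool_pos: [0.5692, -0.1253, 0.1599]
tool_rot: [0.187, 0.745, 0.621, 0.156]
contact_force: [0.9, -0.4, 5.6]
gripper_width: 0.274
[ 0.9 -0.4  5.6] [ 0.21 -0.37 -0.06] mat [132.  -89.6  26. ]
 N=1 row [np.float64(0.22), np.float64(0.04), np.float64(-0.05)] [np.float64(-0.0004), np.float64(-0.002), np.float64(0.001)] |r|0.23 |t|2.3mm minz 0.158 resid mm [ 0. -0. -0.]
```

View pics/w14.png

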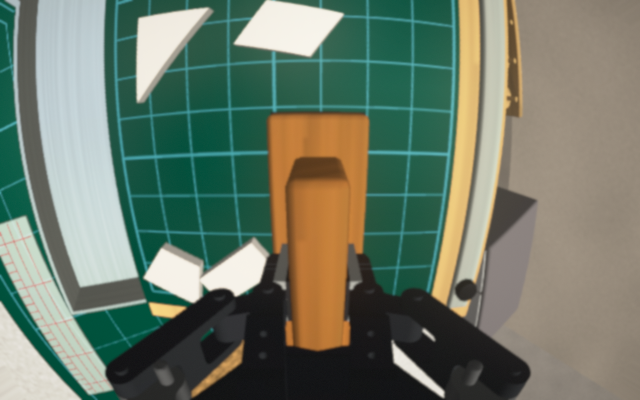

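```bash
python3 -m creep '[[0,0,0,0,-0.01,0,0],[0,0,0,0,-0.01,0,0],[0,0,0,0,-0.01,0,0],[0,0,0,0,-0.01,0,0],[0,0,0,0,-0.01,0,0],[0,0,0,0,-0.008,0,0],[0,0,0,0,-0.007,0,0],[0,0,0,0,-0.006,0,0],[0,0,0,0,-0.006,0,0],[0,0,0,0,-0.006,0,0]]'
python3 - <<'E'
from h import *; from plant import manip
T,s=cur(); print(s['contact_force'].round(1),s['ft_torque'].round(2), 'mat',(Rb.T@(T[:3,3]-pb)*1e3).round(1))
plan(T,matpose(.04,-.09,.025,0),1)
f=manip.grab_frame('wrist'); cv2.imwrite('pics/w15.png',f)
E
```

```text
time: 24.33
tool_pos: [0.4974, -0.1124, 0.1211]
tool_rot: [0.187, 0.745, 0.621, 0.156]
contact_force: [0.2, -0.1, 8.0]
gripper_width: 0.276
[ 0.2 -0.1  8. ] [ 0.22 -0.52  0.02] mat [ 49.4 -89.7  26. ]
 N=1 row [np.float64(0.24), np.float64(0.05), np.float64(-0.05)] [np.float64(-0.0003), np.float64(-0.0094), np.float64(0.0009)] |r|0.25 |t|9.4mm minz 0.116 resid mm [-0.  0.  0.]
```

View pics/w15.png

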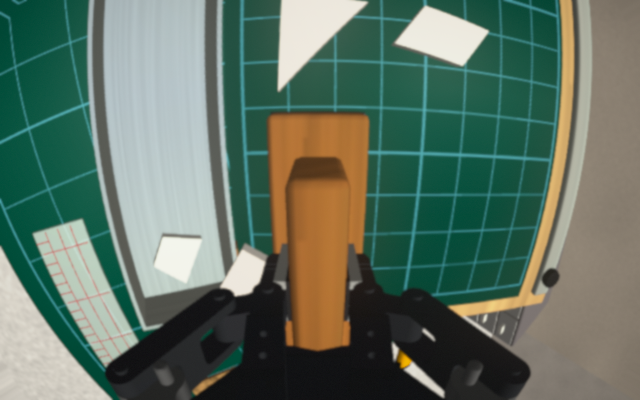

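```bash
python3 -m creep '[[0,0,0,0,-0.006,0,0],[0,0,0,0,-0.006,0,0],[0,0,0,0,-0.006,0,0],[0,0,0,0,-0.006,0,0],[0,0,0,0,-0.005,0,0],[0,0,0,0,-0.005,0,0],[0,0,0,0,0,0,0],[0,0,0,0,0,0,0]]'
python3 - <<'E'
from h import *; from plant import manip
T,s=cur(); print(s['contact_force'].round(1),s['ft_torque'].round(2), 'mat',(Rb.T@(T[:3,3]-pb)*1e3).round(1))
f=manip.grab_frame('wrist'); cv2.imwrite('pics/w16.png',f)
E
```

```text
time: 25.05
tool_pos: [0.4677, -0.107, 0.1049]
tool_rot: [0.187, 0.745, 0.622, 0.156]
contact_force: [-2.4, -0.7, 9.5]
gripper_width: 0.274
[-2.4 -0.7  9.5] [ 0.22 -0.21  0.01] mat [ 15.1 -89.7  25.9]
```

View pics/w16.png

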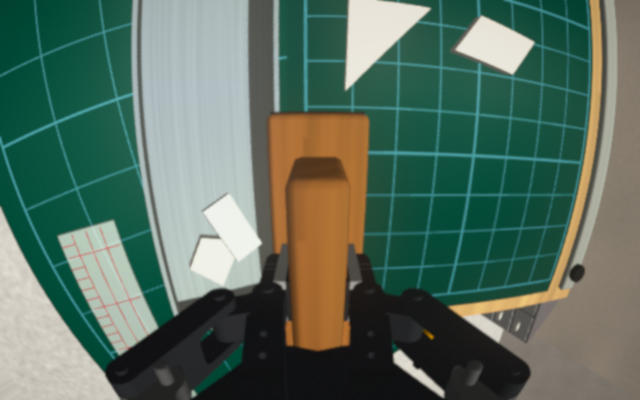

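```bash
python3 -m creep '[[0,0,0,0,0,-0.02,0],[0,0,0,0,0,-0.02,0],[0,0,0,0.0192,0.0273,0,0],[0,0,0,0.0192,0.0273,0,0],[0,0,0,0.0192,0.0273,0,0],[0,0,0,0.0192,0.0273,0,0],[0,0,0,0.0192,0.0273,0,0],[0,0,0,0.0192,0.0273,0,0],[0,0,0,0,0,0.01,0],[0,0,0,0,0,0.01,0],[0,0,0,0,0,0,0],[0,0,0,0,0,0,0]]'
python3 - <<'E'
from h import *; from plant import manip
T,s=cur(); print(s['contact_force'].round(1),s['joint_pos'].round(2), 'mat',(Rb.T@(T[:3,3]-pb)*1e3).round(1))
plan(T,matpose(.18,.025,.0265,0),1)
f=manip.grab_frame('wrist'); cv2.imwrite('pics/w17.png',f)
E
```

```text
time: 26.1
tool_pos: [0.6179, -0.0177, 0.1933]
tool_rot: [0.183, 0.746, 0.622, 0.152]
contact_force: [0.3, 0.0, -1.6]
gripper_width: 0.273
[ 0.3  0.  -1.6] [-0.14 -0.22  1.99 -0.02  0.89  0.05] mat [173.1  24.9  41.9]
 N=1 row [np.float64(-0.47), np.float64(0.06), np.float64(-0.04)] [np.float64(0.0001), np.float64(0.007), np.float64(0.0154)] |r|0.48 |t|16.9mm minz 0.183 resid mm [ 0.  0. -0.]
```

View pics/w17.png

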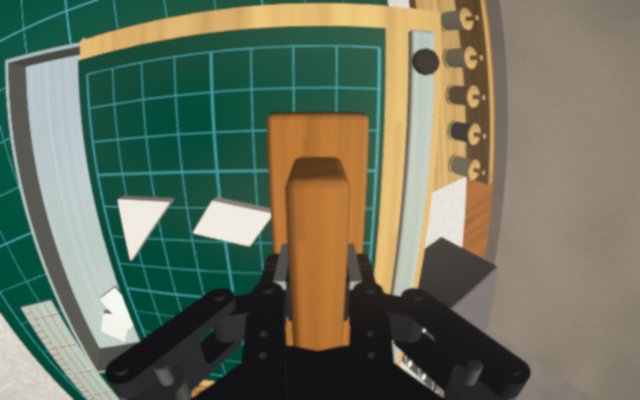

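```bash
python3 -m creep '[[-0.47,0.06,0,0,0.008,0,0],[0,0,0,0,0,0,0],[0,0,0,0,0,0.007,0],[0,0,0,0,0,0.007,0],[0,0,0,0,0,0.001,0],[0,0,0,0,0,0,0],[0,0,0,0,0,0,0]]'
python3 - <<'E'
from h import *; from plant import manip
T,s=cur(); print(s['contact_force'].round(1),s['joint_pos'].round(2), 'mat',(Rb.T@(T[:3,3]-pb)*1e3).round(1))
plan(T,matpose(.18,.025,.0265,0),1)
E
```

```text
time: 26.73
tool_pos: [0.6347, -0.0199, 0.1878]
tool_rot: [0.188, 0.744, 0.622, 0.157]
contact_force: [1.0, -0.2, -2.5]
gripper_width: 0.271
[ 1.  -0.2 -2.5] [-0.14 -0.18  1.97 -0.02  0.86  0.05] mat [185.4  25.7  29.2]
 N=1 row [np.float64(0.37), np.float64(-0.05), np.float64(-0.02)] [np.float64(-0.0007), np.float64(-0.0054), np.float64(0.0026)] |r|0.37 |t|6.1mm minz 0.183 resid mm [-0. -0.  0.]
```

```bash
python3 -m creep '[[0.3,0,0,0,0,0.0025,0],[0,0,0,0,0,0.001,0],[0,0,0,0,0,0.0005,0],[0,0,0,0,0,0,0],[0,0,0,0,0,0,0]]'
python3 - <<'E'
from h import *; from plant import manip
T,s=cur(); print(s['contact_force'].round(1),s['ft_torque'].round(2), 'mat',(Rb.T@(T[:3,3]-pb)*1e3).round(1))
plan(T,matpose(.18,.025,.0255,0),1)
E
```

```text
time: 27.15
tool_pos: [0.6369, -0.0203, 0.1854]
tool_rot: [0.186, 0.744, 0.622, 0.156]
contact_force: [-3.2, 0.0, 1.9]
gripper_width: 0.279
[-3.2  0.   1.9] [0.17 0.68 0.03] mat [186.2  25.7  26.1]
 N=1 row [np.float64(0.15), np.float64(-0.05), np.float64(-0.02)] [np.float64(-0.0007), np.float64(-0.0063), np.float64(0.0005)] |r|0.16 |t|6.3mm minz 0.182 resid mm [-0.  0.  0.]
```

In contact. Second stroke.

```bash
python3 -m creep '[[0,0,0,0,-0.005,0.0005,0],[0.1,0,0,0,-0.01,0,0],[0,0,0,0,-0.01,0,0],[0,0,0,0,-0.01,0,0],[0,0,0,0,-0.01,0,0],[0,0,0,0,-0.01,0,0],[0,0,0,0,-0.01,0,0],[0,0,0,0,-0.01,0,0],[0,0,0,0,-0.01,0,0],[0,0,0,0,-0.01,0,0],[0,0,0,0,-0.01,0,0]]'
python3 - <<'E'
from h import *; from plant import manip
T,s=cur(); print(s['contact_force'].round(1),s['ft_torque'].round(2), 'mat',(Rb.T@(T[:3,3]-pb)*1e3).round(1))
f=manip.grab_frame('wrist'); cv2.imwrite('pics/w18.png',f)
E
```

```text
time: 28.07
tool_pos: [0.5464, -0.0038, 0.1368]
tool_rot: [0.187, 0.744, 0.622, 0.157]
contact_force: [-4.4, 1.0, -1.9]
gripper_width: 0.272
[-4.4  1.  -1.9] [0.14 0.85 0.01] mat [82.2 25.8 26.2]
```

View pics/w18.png

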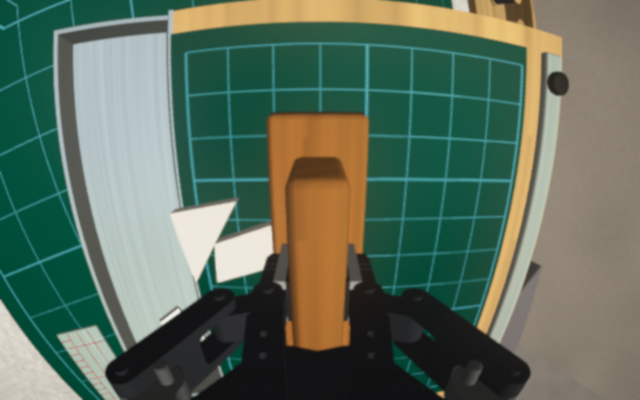

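```bash
python3 -m creep '[[0,0,0,0,-0.007,0.0005,0],[0,0,0,0,-0.007,0.0005,0],[0,0,0,0,-0.007,0,0],[0,0,0,0,-0.006,0,0],[0,0,0,0,-0.006,0,0],[0,0,0,0,-0.006,0,0],[0,0,0,0,-0.006,0,0],[0,0,0,0,-0.006,0,0],[0,0,0,0,-0.005,0,0],[0,0,0,0,-0.005,0,0],[0,0,0,0,-0.005,0,0],[0,0,0,0,0,0,0],[0,0,0,0,0,0,0]]'
python3 - <<'E'
from h import *; from plant import manip
T,s=cur(); print(s['contact_force'].round(1),s['ft_torque'].round(2), 'mat',(Rb.T@(T[:3,3]-pb)*1e3).round(1))
f=manip.grab_frame('wrist'); cv2.imwrite('pics/w19.png',f)
E
```

```text
time: 29.2
tool_pos: [0.4908, 0.0063, 0.1066]
tool_rot: [0.188, 0.744, 0.621, 0.158]
contact_force: [-2.0, -0.4, 14.3]
gripper_width: 0.273
[-2.  -0.4 14.3] [-0.03 -0.51 -0.01] mat [18.1 25.9 26.1]
```

View pics/w19.png

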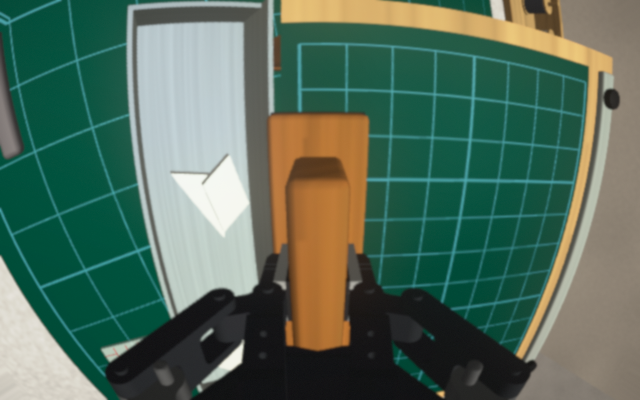

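```bash
python3 -m creep '[[0,0,0,0,0.003,-0.02,0],[0,0,0,0,0,-0.025,0],[0,0,0,0,0,-0.025,0],[0,0,0,0,0,-0.03,0],[0,0,0,0,0,0,0],[0,0,0,0,0,0,0],[0,0,0,0,0,0,0]]'
python3 - <<'E'
from h import *; from plant import manip
T,s=cur(); T=T.copy(); print(s['joint_pos'].round(2), s['contact_force'].round(1))
f=manip.grab_frame('top'); cv2.imwrite('pics/top2.png',cv2.resize(f[90:260,170:490],None,fx=2.5,fy=2.5,interpolation=cv2.INTER_CUBIC))
G=Tm(tool([0,0,-1],[0,1,0]),[.46,-.3534,.2])
D=plan(T,G,18)
X=np.real(logm(np.linalg.inv(T)@G))
C=np.array([[x,y,.0254,1] for x in(-.075,.075) for y in (-.025,.025)]).T
for k in np.linspace(0,1,9): 
    M=T@expm(X*k);P=M[:3,3]; Q=(M@C)[:3].T; print(P.round(3),np.hypot(*P[:2]).round(3),'low',Q[:,2].min().round(3),'minmat',((Q-pb)@Rb)[:,2].min().round(3))
E
```

```text
time: 29.83
tool_pos: [0.4436, 0.0145, 0.1893]
tool_rot: [0.184, 0.745, 0.622, 0.154]
contact_force: [0.6, 0.4, -2.1]
gripper_width: 0.271
[-0.12 -0.78  2.36 -0.03  1.07  0.07] [ 0.6  0.4 -2.1]
 N=18 row [np.float64(1.12), np.float64(1.34), np.float64(-5.45)] [np.float64(-0.0192), np.float64(-0.0131), np.float64(-0.0026)] |r|5.72 |t|23.4mm minz 0.177 resid mm [-0.   0.2  0.9]
[0.444 0.015 0.189] 0.444 low 0.155 minmat 0.096
[ 0.41  -0.025  0.182] 0.411 low 0.145 minmat 0.096
[ 0.385 -0.071  0.177] 0.391 low 0.139 minmat 0.095
[ 0.37  -0.121  0.176] 0.39 low 0.137 minmat 0.092
[ 0.367 -0.174  0.178] 0.406 low 0.139 minmat 0.086
[ 0.374 -0.225  0.182] 0.437 low 0.145 minmat 0.078
[ 0.393 -0.274  0.188] 0.479 low 0.153 minmat 0.067
[ 0.422 -0.318  0.194] 0.528 low 0.164 minmat 0.052
[ 0.46  -0.353  0.2  ] 0.58 low 0.175 minmat 0.034
```

View pics/top2.png

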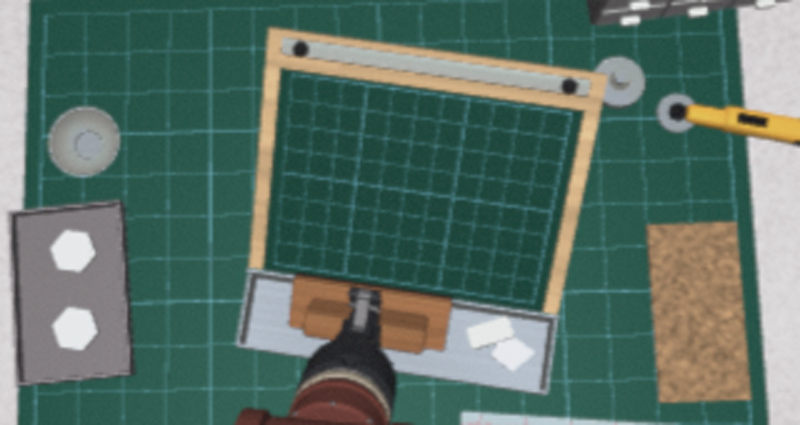

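```bash
python3 - <<'E'
from h import *; from plant import manip
T,s=cur(); T=T.copy()
T1=plan(T,matpose(.15,-.09,.09,0),5)
G=Tm(tool([0,0,-1],[0,1,0]),[.46,-.3534,.2])
T=T1
D=plan(T,G,18)
X=np.real(logm(np.linalg.inv(T)@G))
C=np.array([[x,y,.0254,1] for x in(-.075,.075) for y in (-.025,.025)]).T
for k in np.linspace(0,1,9): 
    M=T@expm(X*k);P=M[:3,3]; Q=(M@C)[:3].T; print(P.round(3),np.hypot(*P[:2]).round(3),'low',Q[:,2].min().round(3),'minmat',((Q-pb)@Rb)[:,2].min().round(3))
E
```

```text
N=5 row [np.float64(-0.07), np.float64(-0.01), np.float64(-0.0)] [np.float64(-0.0231), np.float64(0.0271), np.float64(0.0061)] |r|0.07 |t|36.2mm minz 0.196 resid mm [-0.   0.1  0.3]
 N=18 row [np.float64(1.13), np.float64(1.36), np.float64(-5.45)] [np.float64(-0.0077), np.float64(-0.0138), np.float64(-0.0016)] |r|5.73 |t|15.9mm minz 0.195 resid mm [-1.  -0.2  0.4]
[ 0.555 -0.123  0.225] 0.568 low 0.191 minmat 0.065
[ 0.524 -0.137  0.214] 0.542 low 0.177 minmat 0.063
[ 0.496 -0.158  0.206] 0.521 low 0.167 minmat 0.062
[ 0.473 -0.184  0.2  ] 0.508 low 0.16 minmat 0.06
[ 0.456 -0.215  0.196] 0.504 low 0.157 minmat 0.057
[ 0.446 -0.249  0.195] 0.511 low 0.157 minmat 0.054
[ 0.443 -0.285  0.195] 0.527 low 0.161 minmat 0.05
[ 0.448 -0.32   0.197] 0.55 low 0.167 minmat 0.043
[ 0.46  -0.353  0.2  ] 0.58 low 0.175 minmat 0.034
```

```bash
python3 -m creep '[[-0.07,0,0,-0.0231,0.0271,0.0061,0],[-0.07,0,0,-0.0231,0.0271,0.0061,0],[-0.07,0,0,-0.0231,0.0271,0.0061,0],[-0.07,0,0,-0.0231,0.0271,0.0061,0],[-0.07,0,0,-0.0231,0.0271,0.0061,0],[0,0,0,0,0,0,0]]'; python3 -m creep '[[1.13,1.36,-5.45,-0.0077,-0.0138,-0.0016,0],[1.13,1.36,-5.45,-0.0077,-0.0138,-0.0016,0],[1.13,1.36,-5.45,-0.0077,-0.0138,-0.0016,0],[1.13,1.36,-5.45,-0.0077,-0.0138,-0.0016,0],[1.13,1.36,-5.45,-0.0077,-0.0138,-0.0016,0],[1.13,1.36,-5.45,-0.0077,-0.0138,-0.0016,0],[1.13,1.36,-5.45,-0.0077,-0.0138,-0.0016,0],[1.13,1.36,-5.45,-0.0077,-0.0138,-0.0016,0],[1.13,1.36,-5.45,-0.0077,-0.0138,-0.0016,0],[1.13,1.36,-5.45,-0.0077,-0.0138,-0.0016,0],[1.13,1.36,-5.45,-0.0077,-0.0138,-0.0016,0],[1.13,1.36,-5.45,-0.0077,-0.0138,-0.0016,0],[1.13,1.36,-5.45,-0.0077,-0.0138,-0.0016,0],[1.13,1.36,-5.45,-0.0077,-0.0138,-0.0016,0],[1.13,1.36,-5.45,-0.0077,-0.0138,-0.0016,0],[1.13,1.36,-5.45,-0.0077,-0.0138,-0.0016,0],[1.13,1.36,-5.45,-0.0077,-0.0138,-0.0016,0],[1.13,1.36,-5.45,-0.0077,-0.0138,-0.0016,0],[0,0,0,0,0,0,0],[0,0,0,0,0,0,0]]'; python3 -m creep '[[0,0,0,0,0,0,0],[0,0,0,0,0,0,0],[0,0,0,0,0,0,0]]'
python3 - <<'E'
from h import *
T,s=cur(); print(s['joint_pos'].round(2))
plan(T,Tm(tool([0,0,-1],[0,1,0]),[.46,-.352,.06]),1)
f=__import__('plant').manip.grab_frame('wrist'); cv2.imwrite('pics/w20.png',f)
E
```

```text
time: 30.38
tool_pos: [0.5585, -0.1277, 0.2276]
tool_rot: [0.187, 0.746, 0.62, 0.156]
contact_force: [-0.7, 0.2, -0.8]
gripper_width: 0.275
time: 32.05
tool_pos: [0.4603, -0.3526, 0.2016]
tool_rot: [0.002, 0.0, 1.0, 0.002]
contact_force: [-0.1, -0.3, -1.6]
gripper_width: 0.273
time: 32.3
tool_pos: [0.4602, -0.3527, 0.2039]
tool_rot: [0.003, -0.0, 1.0, 0.001]
contact_force: [-0.2, -0.9, -1.2]
gripper_width: 0.273
[-0.79 -0.04  1.75  0.01  1.43 -2.36]
 N=1 row [np.float64(0.09), np.float64(0.38), np.float64(0.06)] [np.float64(0.0012), np.float64(0.0005), np.float64(0.1439)] |r|0.39 |t|143.9mm minz 0.060 resid mm [-0. -0.  0.]
```

View pics/w20.png

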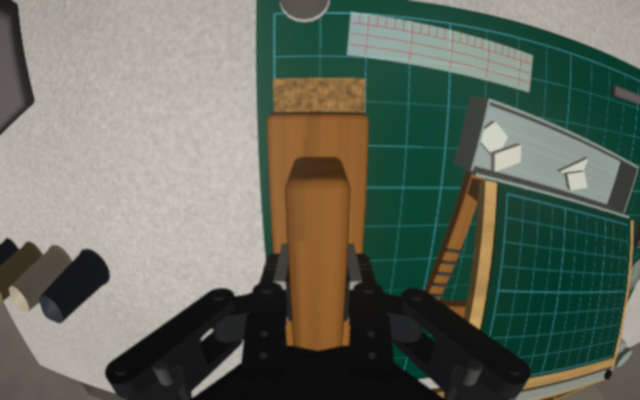

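Scraper upright over the cork; all four chips sit in the trough. Lower it.

```bash
python3 -m creep '[[0.09,0.38,0.06,0.0005,0.0005,0.03,0],[0,0,0,0,0,0.03,0],[0,0,0,0,0,0.03,0],[0,0,0,0,0,0.025,0],[0,0,0,0,0,0.02,0],[0,0,0,0,0,0.015,0],[0,0,0,0,0,0.01,0],[0,0,0,0,0,0.006,0],[0,0,0,0,0,0,0],[0,0,0,0,0,0,0],[0,0,0,0,0,0,0]]'
```

```text
time: 33.27
tool_pos: [0.4613, -0.3538, 0.0401]
tool_rot: [0.001, -0.0, 1.0, -0.001]
contact_force: [0.2, -0.7, -1.2]
gripper_width: 0.276
```

```bash
python3 -m creep '[[0,0,0,0,0,0.005,0],[0,0,0,0,0,0.003,0],[0,0,0,0,0,0,0],[0,0,0,0,0,0,0]]';  python3 -m creep '[[0,0,0,0,0,0.0015,0],[0,0,0,0,0,0.001,0],[0,0,0,0,0,0,0],[0,0,0,0,0,0,0]]'
```

```text
time: 33.6
tool_pos: [0.4604, -0.3529, 0.0303]
tool_rot: [0.0, -0.0, 1.0, -0.0]
contact_force: [0.7, 0.3, -2.1]
gripper_width: 0.273
time: 33.93
tool_pos: [0.4608, -0.3533, 0.0294]
tool_rot: [0.0, -0.0, 1.0, -0.0]
contact_force: [-1.3, 1.7, 4.7]
gripper_width: 0.274
```

Contact at the same height as at pickup. Release, rise.

```bash
python3 -m creep '[[0,0,0,0,0,0,0.55],[0,0,0,0,0,0,0.55],[0,0,0,0,0,0,0.55],[0,0,0,0,0,0,0.55],[0,0,0,0,0,-0.02,0.55],[0,0,0,0,0,-0.03,0.55],[0,0,0,0,0,-0.03,0.55],[0,0,0,0,0,-0.035,0.55],[0,0,0,0,0,-0.035,0.55],[0,0,0,0,0,-0.035,0.55],[0,0,0,0,0,-0.02,0.55],[0,0,0,0,0,0,0.55],[0,0,0,0,0,0,0.55],[0,0,0,0,0,0,0.55]]'
python3 - <<'E'
from plant import manip; import cv2
f=manip.grab_frame('top'); cv2.imwrite('pics/top3.png',cv2.resize(f[85:300,165:490],None,fx=2.4,fy=2.4,interpolation=cv2.INTER_CUBIC))
f=manip.grab_frame('scene'); cv2.imwrite('pics/scene3.png',cv2.resize(f[120:350,130:500],None,fx=2.1,fy=2.1,interpolation=cv2.INTER_CUBIC))
f=manip.grab_frame('wrist'); cv2.imwrite('pics/w21.png',f)
E
```

```text
time: 35.1
tool_pos: [0.46, -0.3524, 0.2317]
tool_rot: [-0.0, -0.0, 1.0, 0.0]
contact_force: [0.7, -0.2, 0.3]
gripper_width: 0.552
```

View pics/top3.png

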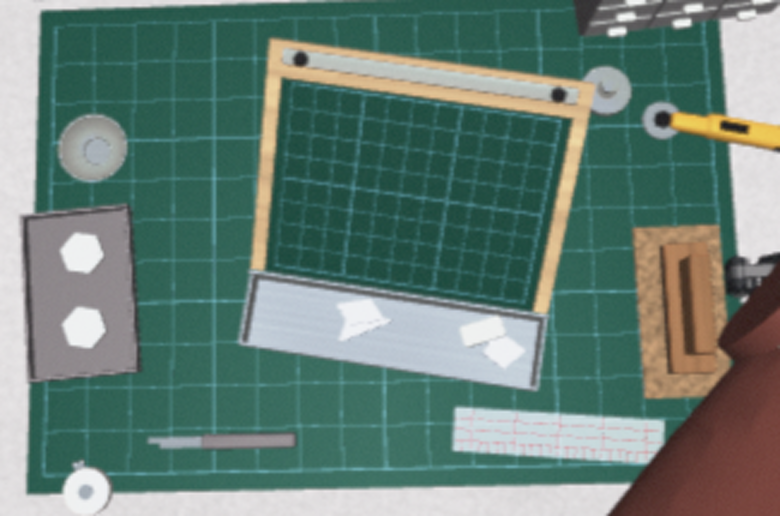

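View pics/scene3.png

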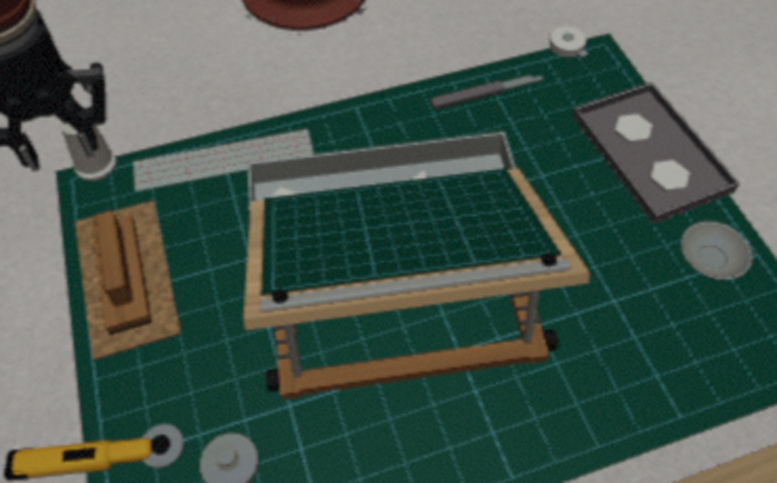

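View pics/w21.png

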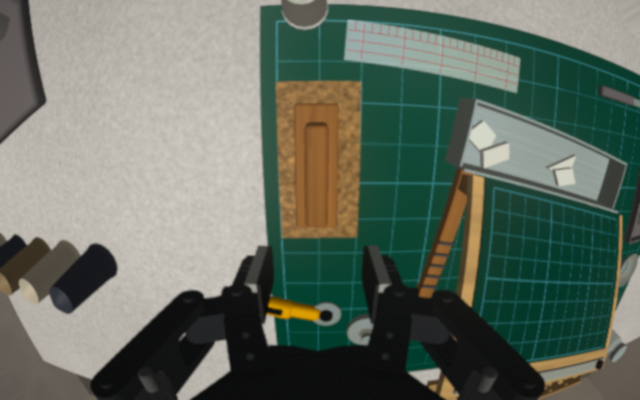

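Everything is in place: the mat is clear, there are two chips at (360,318) and two at (490,340) in the trough, the hexes lie in the tray, the scraper stands on the cork and the bystanders have not moved.

```bash
python3 -c "
from plant import manip
print(manip.job_done())"
```

```text
the job is handed in; nothing more can be done
None
```

The job is done and handed in at about 35 s of the 72 s allowed. No verdict is reported.

- **Hexagons:** I lifted both off the board first and laid them flat in the grey tray.
- **Offcuts:** I set the scraper's sole on the cutting mat and wiped all four into the trough in two downhill strokes. The sole's contact was light, and it was barely pressing for part of the second stroke. The highest wrist force I read was about 15 N.
- **Scraper:** It is standing back on the cork mat within about 1 mm of where I picked it up.

The last top, scene and wrist pictures show the mat clear, two pairs of offcuts in the trough, both hexagons in the tray and the other tools where they were. In one pair the parallelogram offcut rests on the triangle. The gripper is open and well clear of everything.

None of these last checks failed or disagreed. I checked the final state only by looking at those pictures, without measuring it again.

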